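# Reset the stay of a conveyor guard flap to its widest hole

## Task

Open the conveyor guard's sprung flap to the widest setting of its stay bar: lift the bar by its handle off the pin on the sill, push it forward, and drop the last hole (the one nearest the handle) over the pin so that the bar lies flat on the sill again, then let go. Keep hold so the flap does not spring back shut, never force the bar against the pin (keep it under 15 N), and leave everything else where it stands.

Things in the scene. Friction and masses are not known exactly. Their poses are not given: they have to be found in the camera images.
- guard: Fixed conveyor guard. Origin at table height midway between its posts; x from the sill (robot's side) to the conveyor, y left along the opening, z up. Sill: white plastic block x -275 to 15, y -180 to 180 mm, flat top 50 mm above the table. Two aluminium posts 30 mm square, 158 mm high, at y +-160 mm. Low conveyor bed with mould trays beyond x = 20 mm.
- flap (a joint): Clear aluminium-framed flap, 240 mm wide, 46 to 150 mm high, hinged upright at guard x 13, y 130 mm; when shut it runs from there along guard -y. 0 rad as found, which is 0.40 rad open; grows as it opens further, away from the robot; limits -0.38 to 0.75. A spring shuts it: 0.77 Nm at 0, plus 0.7 Nm per rad (4 to 6 N along the stay), damped by 2 Nm s/rad.
- flap_pivot (a point): Foot of the upright headed pivot pin (7 mm diameter) on a lug of the flap, which carries the stay's eye. It lies level with the sill top, 200 mm out from the hinge along the flap and 30 mm from the flap's middle plane on the robot's side; at joint 0 at guard x 63, y -66 mm.
- stay: Stay: loose flat dark steel bar 24 mm wide, 8 mm thick, x -14 to 300 mm, 0.13 to 0.21 kg, flat on the sill. Origin: centre of its eye (9.6 mm hole round the flap's pivot pin), at the underside; x along the bar to the handle, z up. Five 9.6 mm holes at x 150, 172, 194, 216, 238 mm; 172 or 216 starts on the pin. The eye turns, tilts a few degrees, rises 25 mm on its pivot pin, cannot come off.
- stay_grip (a point): Grip point on the stay's handle, at stay x 280, y 0, z 34 mm. The handle is an upright dark steel tab, 32 mm long along the bar, 12 mm thick across it, its top 52 mm above the bar's underside; pinch it across its thickness from above.
- pin: Fixed upright brass pin on the sill, 8 mm diameter, 22 mm tall, top 1.5 mm bevelled. Origin: centre of its foot on the sill top, level with the underside of the seated bar, through which the pin stands 14 mm proud. It is in one of two places 44 mm apart (a flush plug fills the other). At the start the spring presses the bar's hole against it.
- screw_cup: Loose steel cup on the sill, 44 mm wide, 40 mm high. Leave alone.
- clamp_knob: Loose black clamp knob on the sill, 36 mm wide, 42 mm high. Leave alone.
- spray: White bottle on the table, 64 mm wide, 170 mm high. Leave alone.
- scraper: Scraper lying on the table. Leave alone.
- bin: Open blue bin on the table, 140 x 200 x 80 mm. Leave alone.

How it is judged (in metres and radians):
On the way, in this order (a step that is already met when the one before it is completed fails the run):
1. the bar is lifted clear of the pin (z of pin in the frame of stay below -0.0225 m and contact force between stay and pin below 0.1 N), for 0.1 s.
2. the last hole is over the pin and the bar is down on the sill (x of pin in the frame of stay between 0.234 and 0.242 m and y of pin in the frame of stay between -0.004 and 0.004 m and z of pin in the frame of stay above -0.0035 m), for 0.2 s.
At the end, for the whole second after the job is handed in: The pin is in the stay's last hole (within 4 mm of its centre along and across the bar); the bar lies flat on the sill (within 3.5 mm of the pin's foot, tilt under 0.04 rad), at rest (10 mm/s); the flap is at rest (0.02 rad/s), over 0.05 rad further open than at first (all of step 2 and angle between stay's own z axis and vertical below 0.04 rad and linear speed of stay below 0.01 m/s and velocity of joint flap between -0.02 and 0.02 rad/s and value of joint flap above 0.05 rad); the robot touches nothing.
It fails at once if the bar is pressed or pulled against the pin with more than 15 N (contact force between stay and pin above 15 N).
It fails at once if the flap springs back more than 0.12 rad (value of joint flap below -0.12 rad).
It fails at once if one of the things standing about is moved more than 20 mm (distance of any of screw_cup, clamp_knob, spray, scraper, bin from where it was at the start of the episode above 0.02 m).
It also fails if it takes over 72 s, if anything falls off the work surface, if the arm or the gripper's body presses on something with over 40 N, if the wrist force passes 120 N, or if a joint passes its speed limit or range.

## Robot

A 7-joint arm with a two-finger parallel gripper is mounted at the origin on the work surface. World frame = base frame: x ahead of the robot, y to its left, z up, the work surface at z = 0. Lengths are in m, angles in degrees, forces in N, time in s.
With the tool pointing down it reaches from about 0.425 to 0.875 m from the base axis. Payload 4.7 kg.
Tool frame: the origin (TCP) lies on the centre line of the jaws, within the pads' length; the fingertips stand 19 mm ahead of it and the grasp point (between the pads) is the TCP (ctrl.nose_length is the z of the fingertips in the tool frame, in m); z points along the fingers, y is the direction in which the jaws open and shut (so a half turn about z gives the same grasp; the last joint's range is limited). The gripper opens to 85 mm and grips with 20 to 120 N. Pads are 22 mm wide; open, the fingers measure 114 mm over their backs; the gripper's body (76 mm by 85 mm) begins 54 mm behind the grasp point. The pads swing forward as they close: fully open they stand 13 mm farther back than shut.
Start: joints at [-76.541, 18.392, -4.016, 83.108, 1.295, 78.541, -3.26], TCP at [0.142, 0.634, 0.25] pointing down, gripper open.
Joint ranges: [-163.93, 163.93], [-17.29, 119.83], [-79.2, 71.16], [3.27, 140.29], [-89.18, 269.18], [5.43, 117.66], [-154.24, 154.24]. Speed limits (degrees/s): [147.25, 147.25, 180, 180, 180, 180, 180].

## Interface

Orientations are given as [roll, pitch, yaw] about the fixed x, y, z axes, in that order (R = Rz(yaw) Ry(pitch) Rx(roll)).
In Python, from cell import ctrl gives the robot as it stands.
- The arm moves only by the tool drive_tool, never from a script. Its argument "increments" is a list of rows, each an object of numbers: "hand": the closure, from 0 (fully open) to 1 (shut); "tx", "ty", "tz": the shift along the tool's x, y, z in mm; "wx", "wy", "wz": the turn, a rotation vector about the tool's x, y, z in rad. In form: [{"hand": .., "tx": .., "ty": .., "tz": .., "wx": .., "wy": .., "wz": ..}, ...]. A call has 1 to 12 rows; each row is the pose to reach, as a shift and turn from the pose commanded when the call began, along the tool's axes at that moment; what a row does not reach only later rows make up. A row lasts 1/12 s, in which the tool goes at most 41.7 mm and 7.16 degrees, less where a joint would pass 70% of its speed; a pose out of reach is approached as far as the arm can. A call with a gripper value outside its range is refused whole. The fingers move at their own pace and stop on an object; "newtons" is the grip in N (left out, the last holds). Time passes only in rows, so rows that repeat a pose let the fingers close. It gives the time, the measured TCP pose, the force and the opening at its end, in the units of the state.
- ctrl.sense(): the state, without advancing time (a new reading comes with each control period).
- ctrl.snapshot(name): name is "scene" or "top"; returns a dict with "img" (480x640x3 uint8, red, green, blue), "range_z" (480x640 float32, m along the optical axis (not along the pixel's ray), 0 where there is no reading), "fovy" (degrees; the focal length in pixels is half the picture's height over the tangent of half this angle, whatever the lens; pixels are square), "cx", "cy" (the principal point, pixels), "origin" and "orientation" of the camera in the world. Camera axes: x right, y down, z forward; pixel columns grow to the right and rows downward; lengths in m; the calibration is good to about 2 mm. A picture is of the moment at which its call begins.
- ctrl.finish_job(): hands the job in, once; it reports no verdict.
Trained networks look in the newest picture that a camera, given by its name, has taken for a name from the list of things; names that differ only in an ending like _2 or _b are one class to them, and where a whole thing is asked for, a point or a joint stands for the part that bears it (a point fixed in the world has none). Each returns a list of dicts, best first, with "conf" (0 to 1); they miss things now and then, are a little off and sometimes report something else, mostly with a low value. They report only what shows in the picture. A call takes as long as a camera call.
- ctrl.find_in(thing, camera): "extent" ([centre column, centre row, width, height] in pixels, round what is visible of it).
- ctrl.mark_of(thing, camera): "point" ([row, column] in pixels: a listed point, or the origin of a listed thing).
The state is a dict: "time": time; "joint_pos": joint angles; "qd": joint speeds; "effort": joint torques, N m; "tcp_pos": TCP position; "tcp_rot": TCP orientation; "contact_force": force on the tool from outside, world axes, zero at the start; "wrist_torque": the same for the moment, N m; "opening": finger opening in m.
Only numpy, scipy, OpenCV 4.12 (cv2) and the standard library are available. Lean on these libraries where they do the work, as an engineer would, in place of code of your own. Each camera call takes 0.05 s, during which the arm holds its last target.

## Working session

There is one attempt and no reset: what is moved stays moved. The work goes in short steps, Python scripts to look and compute and a tool call to move; the robot and the scene stay as the last step left them, time stands still between calls to the robot, and variables do not carry over. Pictures are saved under pics/ and viewed, and the job is handed in when it is done.

Besides the shell and the picture viewer there is one more tool, called as a command line: name --argument value ..., lists and objects as JSON in quotes. drive_tool: Moves the arm, as the interface text tells. Its arguments: {"type":"object","properties":{"increments":{"type":"array","items":{"type":"object","properties":{"hand":{"type":"number"},"tx":{"type":"number"},"ty":{"type":"number"},"tz":{"type":"number"},"wx":{"type":"number"},"wy":{"type":"number"},"wz":{"type":"number"}}}},"newtons":{"type":"number"}},"required":["increments"]}

```bash
ls; mkdir -p pics
cat > h.py <<'E'
import numpy as np, cv2
from scipy.spatial.transform import Rotation as R
from cell import ctrl
def snap(cam,name):
    s=ctrl.snapshot(cam); cv2.imwrite(f'pics/{name}.png',cv2.cvtColor(s['img'],cv2.COLOR_RGB2BGR)); np.save(f'pics/{name}_d.npy',s['range_z']); 
    return s
def rot(s):
    o=np.array(s['orientation'],float)
    return o if o.shape==(3,3) else R.from_euler('xyz',o,degrees=True).as_matrix() if o.size==3 else R.from_quat(o).as_matrix()
def f(s): return 240/np.tan(np.radians(s['fovy'])/2)
def ray(s,u,v):
    return rot(s)@np.array([(u-s['cx'])/f(s),(v-s['cy'])/f(s),1.])
def at_z(s,u,v,z):
    d=ray(s,u,v);o=np.array(s['origin']);return o+d*(z-o[2])/d[2]
def at_d(s,u,v):
    return np.array(s['origin'])+ray(s,u,v)*s['range_z'][int(round(v)),int(round(u))]
def proj(s,p):
    c=rot(s).T@(np.array(p)-np.array(s['origin']));return f(s)*c[0]/c[2]+s['cx'],f(s)*c[1]/c[2]+s['cy']
E
python3 - <<'E'
from h import *
for c in('scene','top'):
    s=snap(c,c+'0');print(c,s['fovy'],s['cx'],s['cy'],s['origin'],s['orientation'])
    for t in('stay_grip','pin','flap_pivot','stay','guard','screw_cup','clamp_knob'):
        for m in ctrl.mark_of(t,c)[:2]:
            v,u=m['point'];print(t,round(m['conf'],2),round(u,1),round(v,1),at_d(s,u,v).round(4))
print(ctrl.sense())
E
```

```text
pics
scene 46.88253051071594 317.85986108832975 244.46570221325663 [ 1.44396771 -0.21184116  0.988246  ] [-134.50787468   -0.27081963   77.10788219]
flap_pivot 0.95 318.4 319.0 [ 0.7924 -0.0574  0.1257]
guard 0.65 332.2 303.4 [ 0.7563 -0.0206  0.1209]
screw_cup 0.71 269.9 228.9 [ 0.4783 -0.1036  0.0906]
screw_cup 0.61 325.7 223.5 [0.4531 0.0396 0.0571]
clamp_knob 0.68 336.8 256.2 [0.5757 0.0367 0.0636]
top 42.296427653019855 315.87375731419877 230.3678816871044 [0.4188865  0.00255845 1.71218105] [-175.22092738   -0.82860707  -90.90662263]
stay_grip 0.82 352.2 263.7 [ 0.465  -0.1159  0.1004]
stay_grip 0.74 322.2 163.5 [ 0.7378 -0.0435  0.0575]
flap_pivot 0.83 325.0 159.9 [ 0.741  -0.0502  0.0905]
stay 0.61 323.4 164.4 [ 0.7287 -0.0457  0.092 ]
guard 0.68 305.7 195.9 [0.6504 0.0023 0.0564]
screw_cup 0.68 291.8 276.8 [0.434  0.0426 0.0485]
clamp_knob 0.57 294.0 236.0 [0.543  0.0352 0.0527]
{'time': 0.8, 'joint_pos': array([-76.53921512,  18.38997551,  -4.01837462,  83.10500208,
         1.29612013,  78.54063035,  -3.25881861]), 'qd': array([-0.01877876, -0.04445092,  0.0757892 ,  0.0882857 ,  0.01297095,
        0.10022879, -0.02983583]), 'effort': array([ 7.08953621e-05, -4.93343925e+01, -3.81599022e-01, -3.14563429e+01,
        1.31911991e-02,  1.28310436e-03, -3.65367828e-05]), 'tcp_pos': array([0.14239673, 0.63425108, 0.25039331]), 'tcp_rot': array([1.79990407e+02, 2.98748045e-03, 1.67351517e+02]), 'contact_force': array([ 0.27374584, -0.48499479,  1.89427625]), 'wrist_torque': array([ 0.00531718,  0.02362146, -0.02648362]), 'opening': 0.08515805660547889}
```

View pics/scene0.png

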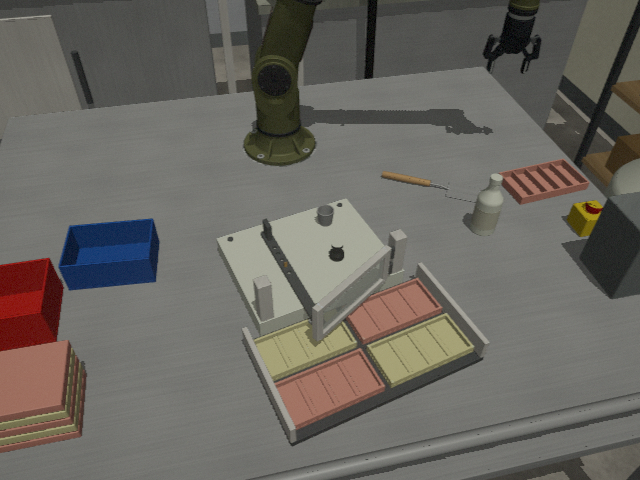

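View pics/top0.png

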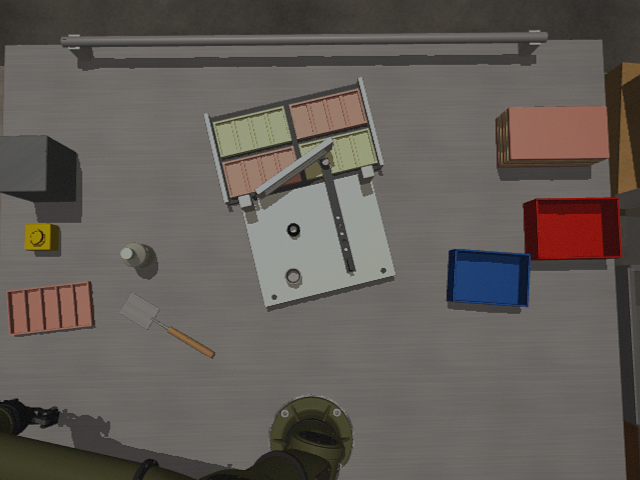

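Run:
```python
import cv2
a=cv2.imread('pics/top0.png')[130:330,240:440];cv2.imwrite('pics/top0c.png',cv2.resize(a,(800,600)[:1]*1+(800,) and (600,600),interpolation=cv2.INTER_CUBIC))
a=cv2.imread('pics/scene0.png')[190:340,220:420];cv2.imwrite('pics/scene0c.png',cv2.resize(a,(800,600),interpolation=cv2.INTER_CUBIC))
```

```text
(no output)
```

View pics/top0c.png

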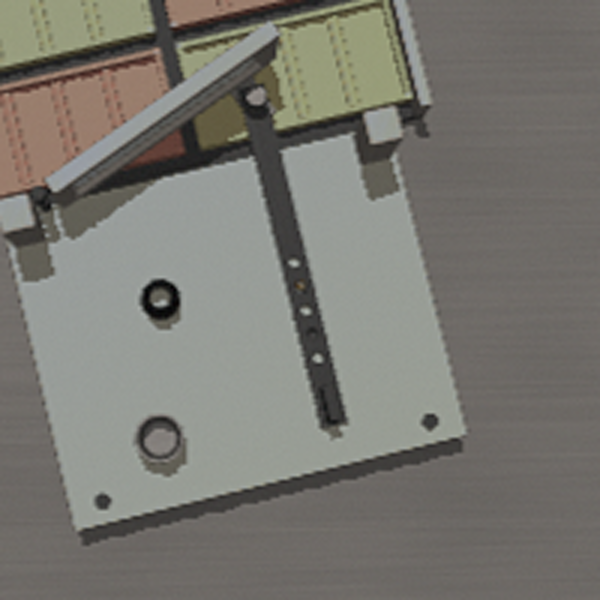

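View pics/scene0c.png

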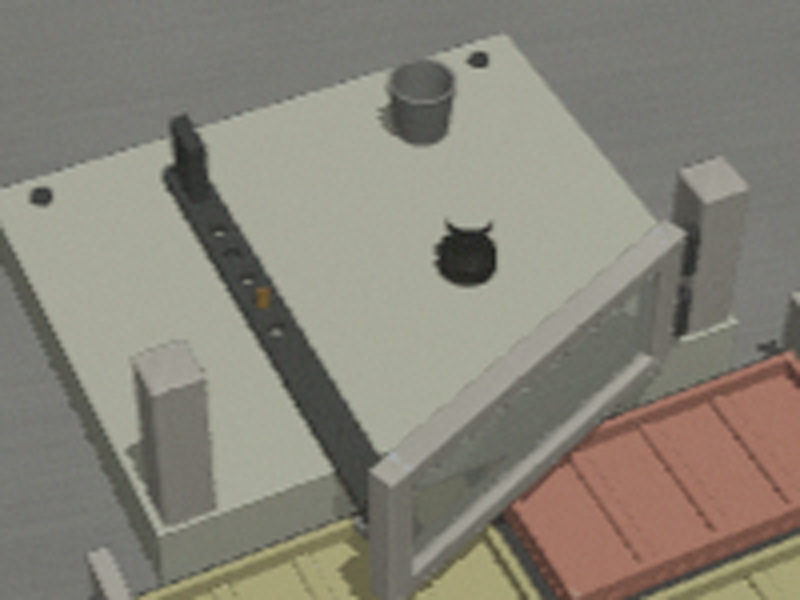

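The networks and the pictures agree. The bar runs from the pivot at about (325,161) to the handle at about (350,264) in the top view. Brass shows in the second hole from the flap, and the fourth is dark (the plug), so the pin is at 172 and the bar has to go 66 mm forward. Next I fit the geometry.

```bash
cat > fit.py <<'E'
from h import *
from scipy.optimize import least_squares
class S(dict):pass
def cams():
    return ctrl.snapshot('top'),ctrl.snapshot('scene')
E
python3 - <<'E'
from fit import *
T,C=cams()
t=lambda x,y:(240+x/3,130+y/3)
c=lambda x,y:(220+x/4,190+y/4)
def g2w(p,q):
    x,y,a=p;return np.array([x+np.cos(a)*q[0]-np.sin(a)*q[1],y+np.sin(a)*q[0]+np.cos(a)*q[1],q[2]])
obsT=[((-.275,.18,.05),t(78,530)),((-.275,-.18,.05),t(464,438))]
obsC=[((-.275,.18,.05),c(0,0))]
obsC=[((-.275,.18,.05),c(508,36)),((.015,-.18,.05),c(163,532))]
def res(p):
    r=[]
    for q,o in obsT: r+=list(np.subtract(proj(T,g2w(p,q)),o))
    for q,o in obsC: r+=list(np.subtract(proj(C,g2w(p,q)),o))
    return r
s=least_squares(res,[.7,0,.25]);print('guard',s.x,np.degrees(s.x[2]),np.round(s.fun,1))
G=s.x
print('pivot expected',g2w(G,(.063,-.066,.05)))
# stay: eye xy + yaw
oT=[((.15,0,.008),t(293,263)),((.194,0,.008),t(306,311)),((.238,0,.008),t(318,358))]
oC=[((.15,0,.008),c(277,331)),((.194,0,.008),c(249,282)),((.238,0,.008),c(219,232))]
def rs(p,which='both'):
    r=[]
    for q,o in (oT if which!='C' else []): r+=list(np.subtract(proj(T,g2w(p,(q[0],q[1],q[2]+.05))),o))
    for q,o in (oC if which!='T' else []): r+=list(np.subtract(proj(C,g2w(p,(q[0],q[1],q[2]+.05))),o))
    return r
for w in('both','T','C'):
    s=least_squares(rs,[.73,-.05,np.pi+.25],args=(w,));print('stay',w,s.x,np.degrees(s.x[2]),np.round(s.fun,1))
    print(' grip',g2w(s.x,(.28,0,.084)),'pin',g2w(s.x,(.172,0,.05)),'plug',g2w(s.x,(.216,0,.05)))
    print(' griptop px',proj(T,g2w(s.x,(.28,0,.102))),proj(C,g2w(s.x,(.28,0,.102))))
    print(' pin top px',proj(T,g2w(s.x,(.172,0,.072))),t(301,287),proj(C,g2w(s.x,(.172,0,.072))),c(263,292))
# handle cloud
for n,s in(('T',T),('C',C)):
    d=s['range_z'];v,u=np.mgrid[:480,:640]
    P=np.stack([(u-s['cx'])/f(s)*d,(v-s['cy'])/f(s)*d,d],-1)@rot(s).T+s['origin']
    m=(d>0)&(P[...,2]>.066)&(P[...,2]<.12)&(abs(P[...,0]-.46)<.06)&(abs(P[...,1]+.115)<.03)
    print(n,m.sum(),P[m].mean(0),P[m].min(0),P[m].max(0))
    m=(d>0)&(P[...,2]>.03)&(P[...,2]<.07)&(abs(P[...,0]-.5)<.06)&(abs(P[...,1]+.0)<.03); print('sill z',np.median(P[m][:,2]))
E
```

```text
guard [0.66395788 0.00436515 0.22580589] 12.937724589924406 [-2.3  0.1 -0.1 -1.7 -1.  -2.1 -1.2  0.3]
pivot expected [ 0.74013543 -0.04585418  0.05      ]
stay both [ 0.73972698 -0.04766722  3.36659601] 192.89174246184572 [-0.5 -1.2 -0.9 -1.4 -0.9 -1.1 -0.6 -1.3 -1.2 -1.6 -0.9 -1.1]
 grip [ 0.46678484 -0.11013792  0.084     ] pin [ 0.57206252 -0.08604208  0.05      ] plug [ 0.52917161 -0.0958589   0.05      ]
 griptop px (np.float64(350.0230310530907), np.float64(263.03032276558406)) (np.float64(266.1091028150102), np.float64(222.58806032835952))
 pin top px (np.float64(339.37336980174837), np.float64(223.86341550154015)) (340.3333333333333, 225.66666666666669) (np.float64(284.5851699771975), np.float64(260.9178806456909)) (285.75, 263.0)
stay T [ 0.73582787 -0.04734309  3.37930254] 193.61977305071895 [ 0.   0.  -0.1 -0.1  0.1  0.1]
 grip [ 0.46370153 -0.11327679  0.084     ] pin [ 0.56866455 -0.08784522  0.05      ] plug [ 0.52590183 -0.09820623  0.05      ]
 griptop px (np.float64(351.25554608150884), np.float64(264.2008410533139)) (np.float64(264.59928005680854), np.float64(221.93
[... 363 characters left out ...]
406 -0.08497087  0.05      ] plug [ 0.5337489  -0.09432054  0.05      ]
 griptop px (np.float64(349.134802467021), np.float64(261.33721291780995)) (np.float64(267.32920972906766), np.float64(223.67545003570174))
 pin top px (np.float64(338.93720777514756), np.float64(222.1154682600745)) (340.3333333333333, 225.66666666666669) (np.float64(285.41808656452025), np.float64(262.2873255381419)) (285.75, 263.0)
T 73 [ 0.46664872 -0.10930945  0.09787251] [ 0.44892774 -0.11774857  0.06664085] [ 0.51849852 -0.10147035  0.11204254]
sill z 0.05042777690139022
C 136 [ 0.47263082 -0.11068105  0.0891821 ] [ 0.44836255 -0.11942437  0.06636118] [ 0.48767707 -0.10106348  0.10633113]
sill z 0.04952648831918205
```

```bash
cat > est.py <<'E'
from fit import *
def g2w(p,q):
    x,y,a=p;return np.array([x+np.cos(a)*q[0]-np.sin(a)*q[1],y+np.sin(a)*q[0]+np.cos(a)*q[1],q[2]])
E
python3 - <<'E'
from est import *
T,C=cams()
t=lambda x,y:(240+(x+.5)/3-.5,130+(y+.5)/3-.5)
c=lambda x,y:(220+(x+.5)/4-.5,190+(y+.5)/4-.5)
OG=[(T,0,(-.275,.18,.05),t(78,530)),(T,0,(-.275,-.18,.05),t(464,438)),(C,1,(-.275,.18,.05),c(508,36)),(C,1,(.015,-.18,.05),c(163,532))]
# post tops: near(-x) side left/right corners, top view
OS=[(T,0,(.15,0,.058),t(293,263)),(T,0,(.194,0,.058),t(306,311)),(T,0,(.238,0,.058),t(318,358)),
(C,1,(.15,0,.058),c(277,331)),(C,1,(.194,0,.058),c(249,282)),(C,1,(.238,0,.058),c(219,232)),
(T,0,(.172,0,.071),t(301,287)),(C,1,(.172,0,.066),c(263,294))]
def res(p):
    b=p[6:10].reshape(2,2);r=[]
    for s,i,q,o in OG:r+=list((np.subtract(proj(s,g2w(p[:3],q)),o)+b[i])/1.)
    for s,i,q,o in OS:r+=list((np.subtract(proj(s,g2w(p[3:6],q)),o)+b[i])/.6)
    e=g2w(p[:3],(.063,-.066,.05))-g2w(p[3:6],(.0013,0,.05))
    return np.array(r+list(e[:2]/.001)+list(b.ravel()/1.5))
s=least_squares(res,[.66,0,.22,.74,-.05,3.37,0,0,0,0]);p=s.x
sd=np.sqrt(np.diag(np.linalg.inv(s.jac.T@s.jac)))
print(p.round(4),sd.round(4),np.degrees(p[[2,5]]));print(s.fun.round(1))
G,St=p[:3],p[3:6]
print('grip',g2w(St,(.28,0,.084)))
def plan(G,St):
    a=G[2];Rg=np.array([[np.cos(a),-np.sin(a)],[np.sin(a),np.cos(a)]])
    psi=St[2]-a; u=lambda k:np.array([np.cos(k),np.sin(k)])
    E0=np.array([.063,-.066]);O=E0-u(psi)*.0013;P=O+.1712*u(psi);H=np.array([.013,.13])
    def Ej(q):
        d=E0-H;return H+np.array([[np.cos(q),-np.sin(q)],[np.sin(q),np.cos(q)]])@d
    from scipy.optimize import brentq
    out=[]
    for L in(.2367,):
        q=brentq(lambda q:np.linalg.norm(Ej(q)-P)-L,0,.75)
        k=np.arctan2(*((P-Ej(q))[::-1]))
        gr0=O+.28*u(psi);gr1=P+.042*u(k)
        out=(q,np.degrees(((k-psi)+np.pi)%(2*np.pi)-np.pi),Rg@(gr1-gr0), np.array([np.dot(gr1-gr0,u(psi)),np.dot(gr1-gr0,[-np.sin(psi),np.cos(psi)])]))
    return out
print(plan(G,St))
for d in(-.02,.02):print(plan(G,St+[0,0,d]))
# bar edge line in top
img=T['img'].astype(int);g=img.sum(2)
pts=[]
for v in range(195,255):
    x0=proj(T,g2w(St,(.15,0,.058)));x1=proj(T,g2w(St,(.25,0,.058)))
    uc=x0[0]+(x1[0]-x0[0])*(v-x0[1])/(x1[1]-x0[1])
    w=np.arange(int(uc)-9,int(uc)+10);r=g[v,w];hi=np.median(np.sort(r)[-6:])
    k=np.clip((hi-r),0,None);ks=k*(k>hi*.25);pts.append((v,(w*ks).sum()/ks.sum()))
pts=np.array(pts);cf=np.polyfit(pts[:,0],pts[:,1],1);print('line',cf,(pts[:,1]-np.polyval(cf,pts[:,0])).std())
A=at_z(T,np.polyval(cf,195),195,.058);B=at_z(T,np.polyval(cf,254),254,.058);print('yaw line',np.degrees(np.arctan2(B[1]-A[1],B[0]-A[0]))%360)
E
```

```text
[ 0.6618  0.0038  0.2214  0.7384 -0.0467  3.3696  0.7082  0.3966  0.5306
  1.1706] [0.0031 0.0028 0.0053 0.003  0.003  0.0096 0.9984 1.1109 1.1315 0.9315] [ 12.68510217 193.06234312]
[-1.5  1.5  0.9  0.3 -0.  -0.9 -0.9  0.8  0.5 -0.1 -0.1 -0.3 -0.   0.2
  0.7 -0.3 -0.3 -0.7  0.1  0.2 -0.2 -1.  -0.1  0.6  0.7  0.2  0.5  0.3
  0.4  0.8]
grip [ 0.46561794 -0.10994242  0.084     ]
(0.35385252474154405, np.float64(7.047573608784491), array([0.06654531, 0.01014948]), array([-0.06711733,  0.00515312]))
(0.3562415137643672, np.float64(7.431742917263994), array([0.06682739, 0.00855061]), array([-0.06715281,  0.00543249]))
(0.3516069034654888, np.float64(6.668861643458926), array([0.06622924, 0.01173732]), array([-0.06708418,  0.0048775 ]))
line [2.45301783e-01 2.84333502e+02] 0.1418421834733231
yaw line 192.66127410380687
```

drive_tool --increments '[{"tz":-40,"ty":0,"tx":0,"wz":0.12},{"tz":-50,"wz":0.24},{"tz":-50,"wz":0.36}]'

```text
$.increments[0]: bad value
```

drive_tool --increments '[{"hand":0,"tx":-30,"ty":-22,"tz":-20,"wx":0,"wy":0,"wz":0.11},{"hand":0,"tx":-64,"ty":-48,"tz":-40,"wx":0,"wy":0,"wz":0.22},{"hand":0,"tx":-96,"ty":-72,"tz":-50,"wx":0,"wy":0,"wz":0.33},{"hand":0,"tx":-128,"ty":-96,"tz":-50,"wx":0,"wy":0,"wz":0.45},{"hand":0,"tx":-160,"ty":-120,"tz":-50,"wx":0,"wy":0,"wz":0.57},{"hand":0,"tx":-192,"ty":-144,"tz":-50,"wx":0,"wy":0,"wz":0.69},{"hand":0,"tx":-224,"ty":-168,"tz":-50,"wx":0,"wy":0,"wz":0.81},{"hand":0,"tx":-256,"ty":-192,"tz":-50,"wx":0,"wy":0,"wz":0.93},{"hand":0,"tx":-288,"ty":-216,"tz":-50,"wx":0,"wy":0,"wz":1.05},{"hand":0,"tx":-320,"ty":-240,"tz":-50,"wx":0,"wy":0,"wz":1.17},{"hand":0,"tx":-352,"ty":-264,"tz":-50,"wx":0,"wy":0,"wz":1.29},{"hand":0,"tx":-384,"ty":-288,"tz":-50,"wx":0,"wy":0,"wz":1.41}]'

```text
time: 2.0
tcp_pos: [0.455, 0.2674, 0.3008]
tcp_rot: [180.0, -0.1, 86.2]
contact_force: [0.2, 0.5, -0.0]
opening: 0.0855
```

```bash
cat > st.py <<'E'
from h import *
import sys
s=ctrl.sense();print('t',round(s['time'],2),'p',(s['tcp_pos']*1000).round(2),'rpy',s['tcp_rot'].round(2),'F',s['contact_force'].round(2),'M',s['wrist_torque'].round(3),'op',round(s['opening']*1000,2),'J',s['joint_pos'].round(1))
def inc(target,yaw):
    Rm=R.from_euler('xyz',s['tcp_rot'],degrees=True);d=np.array(target)-s['tcp_pos']*1000
    w=(Rm.inv()*R.from_euler('xyz',[180,0,yaw],degrees=True)).as_rotvec()
    print('inc t',(Rm.inv().apply(d)).round(1),'w',w.round(4))
if len(sys.argv)>4: inc([float(a) for a in sys.argv[1:4]],float(sys.argv[4]))
E
python3 st.py 466 -110 190 12.9
```

```text
t 2.0 p [454.96 267.41 300.78] rpy [ 1.7996e+02 -6.0000e-02  8.6230e+01] F [ 0.18  0.47 -0.05] M [ 0.019 -0.024 -0.02 ] op 85.52 J [-52.7   1.8  20.   96.7  -0.7  81.5 -36.4]
inc t [-376.    35.8  110.4] w [-1.0000e-04 -1.3000e-03  1.2799e+00]
```

drive_tool --increments '[{"hand":0,"tx":-32,"ty":3,"tz":10,"wx":0,"wy":0,"wz":0.11},{"hand":0,"tx":-64,"ty":6,"tz":20,"wx":0,"wy":0,"wz":0.22},{"hand":0,"tx":-96,"ty":9,"tz":30,"wx":0,"wy":0,"wz":0.33},{"hand":0,"tx":-128,"ty":12,"tz":40,"wx":0,"wy":0,"wz":0.45},{"hand":0,"tx":-160,"ty":15,"tz":50,"wx":0,"wy":0,"wz":0.57},{"hand":0,"tx":-192,"ty":18,"tz":55,"wx":0,"wy":0,"wz":0.69},{"hand":0,"tx":-224,"ty":21,"tz":60,"wx":0,"wy":0,"wz":0.81},{"hand":0,"tx":-256,"ty":24,"tz":70,"wx":0,"wy":0,"wz":0.93},{"hand":0,"tx":-288,"ty":27,"tz":80,"wx":0,"wy":0,"wz":1.05},{"hand":0,"tx":-320,"ty":30,"tz":90,"wx":0,"wy":0,"wz":1.17},{"hand":0,"tx":-352,"ty":33,"tz":100,"wx":0,"wy":0,"wz":1.28},{"hand":0,"tx":-376,"ty":35.8,"tz":110,"wx":0,"wy":0,"wz":1.28}]'

```text
time: 3.0
tcp_pos: [0.4669, -0.1113, 0.1903]
tcp_rot: [180.0, -0.1, 12.8]
contact_force: [0.2, 0.0, -0.4]
opening: 0.0853
```

drive_tool --increments '[{"hand":0.3,"tx":0,"ty":0,"tz":0,"wx":0,"wy":0,"wz":0},{"hand":0.3,"tx":0,"ty":0,"tz":0,"wx":0,"wy":0,"wz":0},{"hand":0.3,"tx":0,"ty":0,"tz":0,"wx":0,"wy":0,"wz":0}]'

```text
time: 3.25
tcp_pos: [0.4674, -0.1075, 0.1905]
tcp_rot: [-180.0, -0.0, 13.3]
contact_force: [0.8, 0.6, 0.2]
opening: 0.0595
```

```bash
python3 st.py 466 -110 110 12.9;python3 - <<'E'
from h import *
for c,b in(('scene',(190,340,220,420)),('top',(130,330,240,440))):
    s=snap(c,c+'1');a=cv2.imread(f'pics/{c}1.png')[b[0]:b[1],b[2]:b[3]];cv2.imwrite(f'pics/{c}1c.png',cv2.resize(a,None,fx=4 if c=='scene' else 3,fy=4 if c=='scene' else 3,interpolation=cv2.INTER_CUBIC))
    p=ctrl.sense()['tcp_pos'];print(c,proj(s,p))
E
```

```text
t 3.25 p [ 467.4  -107.5   190.53] rpy [-1.7997e+02 -3.0000e-02  1.3270e+01] F [0.84 0.59 0.24] M [ 0.035 -0.067 -0.009] op 59.49 J [-30.8  -1.6  40.5 112.4   1.1  68.8 -67.5]
inc t [-2.   2.2 80.5] w [-0.0006 -0.0005  0.0064]
scene (np.float64(265.15009316382054), np.float64(193.62103245628902))
top (np.float64(351.1822813457396), np.float64(261.58362406626895))
```

View pics/scene1c.png

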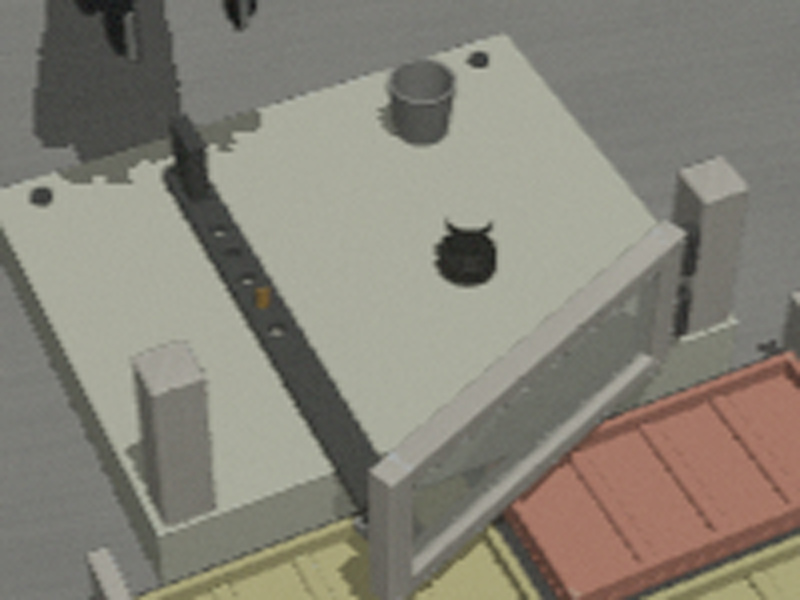

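View pics/top1c.png

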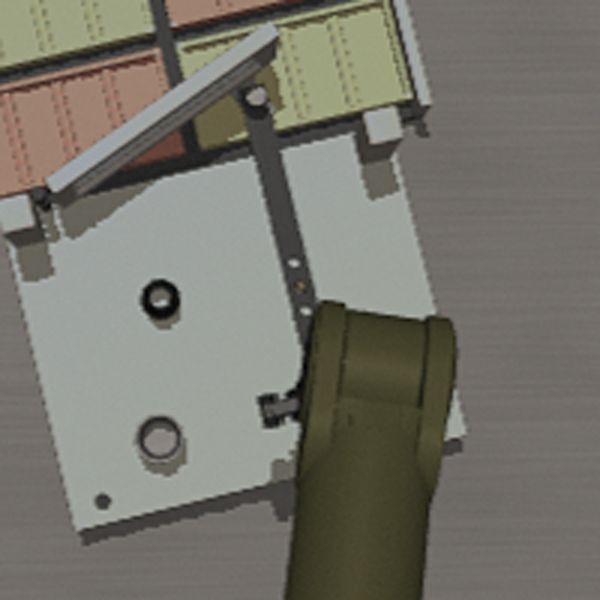

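drive_tool --increments '[{"hand":0.3,"tx":-1,"ty":1,"tz":20,"wx":0,"wy":0,"wz":0.006},{"hand":0.3,"tx":-2,"ty":2,"tz":40,"wx":0,"wy":0,"wz":0.006},{"hand":0.3,"tx":-2,"ty":2,"tz":60,"wx":0,"wy":0,"wz":0.006},{"hand":0.3,"tx":-2,"ty":2,"tz":65,"wx":0,"wy":0,"wz":0.006},{"hand":0.3,"tx":-2,"ty":2,"tz":65,"wx":0,"wy":0,"wz":0.006},{"hand":0.3,"tx":-2,"ty":2,"tz":65,"wx":0,"wy":0,"wz":0.006}]'

```text
time: 3.85
tcp_pos: [0.4663, -0.1101, 0.126]
tcp_rot: [180.0, -0.0, 13.0]
contact_force: [-0.2, 0.2, 0.8]
opening: 0.0602
```

```bash
python3 st.py 466 -110 84 12.9;python3 - <<'E'
from h import *
for c,b in(('scene',(190,340,220,420)),):
    s=snap(c,c+'2');a=cv2.imread(f'pics/{c}2.png')[b[0]:b[1],b[2]:b[3]];cv2.imwrite(f'pics/{c}2c.png',cv2.resize(a,None,fx=4 if c=='scene' else 3,fy=4 if c=='scene' else 3,interpolation=cv2.INTER_CUBIC))
    p=ctrl.sense()['tcp_pos'];print(c,proj(s,p))
E
```

```text
t 3.85 p [ 466.29 -110.14  126.02] rpy [ 1.7999e+02 -4.0000e-02  1.2960e+01] F [-0.15  0.22  0.82] M [-0.033 -0.008 -0.005] op 60.21 J [-29.9   3.3  41.5 116.7  -2.5  60.8 -64.2]
inc t [-0.3 -0.2 42. ] w [ 0.0002 -0.0006  0.001 ]
scene (np.float64(265.38084620452287), np.float64(214.85084937472243))
```

View pics/scene2c.png

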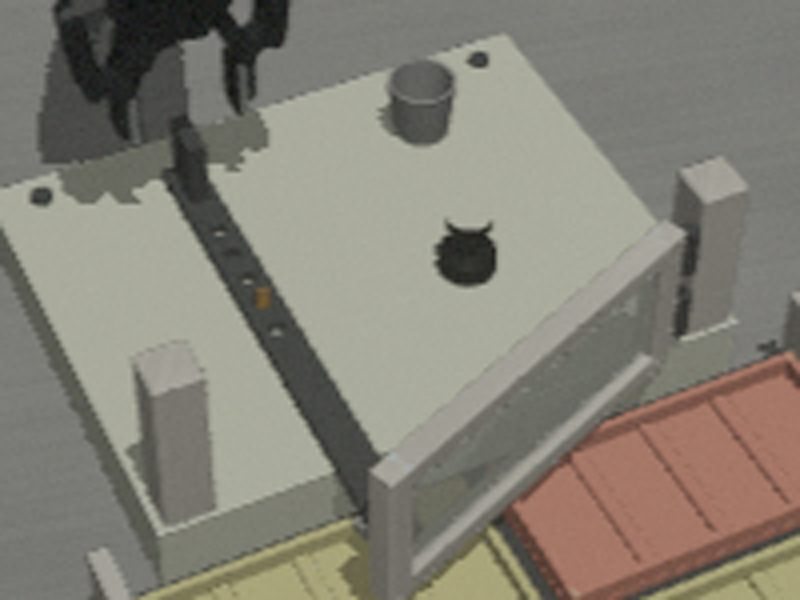

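The handle is centred between the fingers, with its top at about (182,120) in the crop. I'll descend to grip height.

drive_tool --increments '[{"hand":0.3,"tx":0,"ty":0,"tz":14,"wx":0,"wy":0,"wz":0},{"hand":0.3,"tx":0,"ty":0,"tz":28,"wx":0,"wy":0,"wz":0},{"hand":0.3,"tx":0,"ty":0,"tz":39,"wx":0,"wy":0,"wz":0},{"hand":0.4,"tx":0,"ty":0,"tz":39,"wx":0,"wy":0,"wz":0},{"hand":0.5,"tx":0,"ty":0,"tz":39,"wx":0,"wy":0,"wz":0},{"hand":0.6,"tx":0,"ty":0,"tz":39,"wx":0,"wy":0,"wz":0},{"hand":0.68,"tx":0,"ty":0,"tz":39,"wx":0,"wy":0,"wz":0},{"hand":0.72,"tx":0,"ty":0,"tz":39,"wx":0,"wy":0,"wz":0},{"hand":0.72,"tx":0,"ty":0,"tz":39,"wx":0,"wy":0,"wz":0}]' --newtons 20

```text
time: 4.65
tcp_pos: [0.4661, -0.1107, 0.0869]
tcp_rot: [-180.0, -0.1, 12.9]
contact_force: [-0.8, 0.7, -0.0]
opening: 0.0237
```

```bash
python3 st.py 466 -110 84 12.9;python3 - <<'E'
from h import *
for c,b in(('scene',(190,340,220,420)),):
    s=snap(c,c+'3');a=cv2.imread(f'pics/{c}3.png')[b[0]:b[1],b[2]:b[3]];cv2.imwrite(f'pics/{c}3c.png',cv2.resize(a,None,fx=4 if c=='scene' else 3,fy=4 if c=='scene' else 3,interpolation=cv2.INTER_CUBIC))
E
```

```text
t 4.65 p [ 466.12 -110.72   86.85] rpy [-1.800e+02 -6.000e-02  1.289e+01] F [-0.81  0.68 -0.02] M [0.004 0.014 0.025] op 23.74 J [-28.9   7.1  41.6 118.8  -5.7  56.  -61.5]
inc t [ 0.  -0.7  2.9] w [-0.     -0.0011 -0.0003]
```

View pics/scene3c.png

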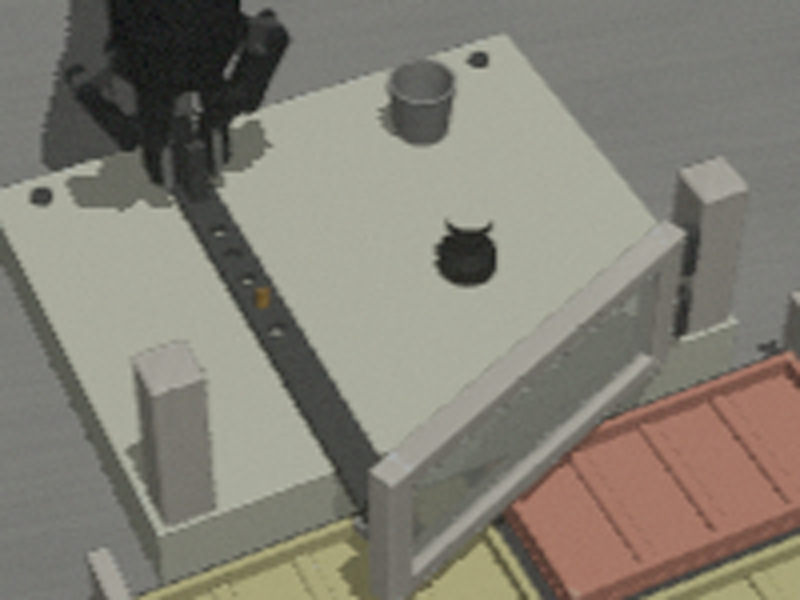

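drive_tool --increments '[{"hand":0.76,"tx":0,"ty":0,"tz":0,"wx":0,"wy":0,"wz":0},{"hand":0.79,"tx":0,"ty":0,"tz":0,"wx":0,"wy":0,"wz":0},{"hand":0.82,"tx":0,"ty":0,"tz":0,"wx":0,"wy":0,"wz":0},{"hand":0.85,"tx":0,"ty":0,"tz":0,"wx":0,"wy":0,"wz":0},{"hand":0.9,"tx":0,"ty":0,"tz":0,"wx":0,"wy":0,"wz":0},{"hand":0.9,"tx":0,"ty":0,"tz":0,"wx":0,"wy":0,"wz":0},{"hand":0.9,"tx":0,"ty":0,"tz":0,"wx":0,"wy":0,"wz":0},{"hand":0.9,"tx":0,"ty":0,"tz":0,"wx":0,"wy":0,"wz":0}]' --newtons 20

```text
time: 5.37
tcp_pos: [0.4656, -0.1097, 0.0864]
tcp_rot: [-179.9, 0.0, 12.9]
contact_force: [-1.8, 4.2, 3.9]
opening: 0.0118
```

```bash
python3 st.py 466 -110 84 12.9
```

```text
t 5.37 p [ 465.6  -109.72   86.36] rpy [-1.7991e+02  1.0000e-02  1.2920e+01] F [-1.85  4.21  3.95] M [1.128 0.421 0.034] op 11.82 J [-29.    7.2  41.6 118.8  -5.8  56.  -61.5]
inc t [0.3 0.4 2.4] w [-0.0015  0.0002  0.0004]
```

drive_tool --increments '[{"hand":0.9,"tx":0.3,"ty":-0.5,"tz":0,"wx":0,"wy":0,"wz":0},{"hand":0.9,"tx":0.6,"ty":-1,"tz":0,"wx":0,"wy":0,"wz":0},{"hand":0.95,"tx":0.8,"ty":-1.1,"tz":0.4,"wx":0,"wy":0,"wz":0},{"hand":1,"tx":0.8,"ty":-1.1,"tz":0.4,"wx":0,"wy":0,"wz":0},{"hand":1,"tx":0.8,"ty":-1.1,"tz":0.4,"wx":0,"wy":0,"wz":0},{"hand":1,"tx":0.8,"ty":-1.1,"tz":0.4,"wx":0,"wy":0,"wz":0}]' --newtons 80

```text
time: 5.87
tcp_pos: [0.4656, -0.1097, 0.0864]
tcp_rot: [-180.0, 0.1, 12.9]
contact_force: [-5.2, 2.4, 10.4]
opening: 0.0112
```

```bash
cat >> st.py <<'E'
Rm=R.from_euler('xyz',s['tcp_rot'],degrees=True);print('F tool',Rm.inv().apply(s['contact_force']).round(2),'M tool',Rm.inv().apply(s['wrist_torque']).round(3))
E
python3 st.py
```

```text
t 5.87 p [ 465.64 -109.69   86.44] rpy [-1.7996e+02  8.0000e-02  1.2890e+01] F [-5.2   2.36 10.39] M [0.724 0.973 0.141] op 11.18 J [-29.    7.2  41.6 118.8  -5.8  56.1 -61.6]
F tool [ -4.55  -3.47 -10.39] M tool [ 0.923 -0.787 -0.141]
```

drive_tool --increments '[{"hand":1,"tx":0.3,"ty":-0.3,"tz":-0.8,"wx":0,"wy":0,"wz":0},{"hand":1,"tx":0.6,"ty":-0.7,"tz":-1.5,"wx":0,"wy":0,"wz":0},{"hand":1,"tx":0.8,"ty":-0.7,"tz":-2,"wx":0,"wy":0,"wz":0},{"hand":1,"tx":0.8,"ty":-0.7,"tz":-2,"wx":0,"wy":0,"wz":0},{"hand":1,"tx":0.8,"ty":-0.7,"tz":-2,"wx":0,"wy":0,"wz":0}]'

```text
time: 6.28
tcp_pos: [0.4658, -0.1092, 0.0874]
tcp_rot: [180.0, 0.1, 12.9]
contact_force: [-4.3, -2.2, 0.0]
opening: 0.0116
```

```bash
python3 st.py
```

```text
t 6.28 p [ 465.8  -109.24   87.37] rpy [1.7999e+02 1.3000e-01 1.2850e+01] F [-4.31 -2.23  0.04] M [-0.185  0.984  0.028] op 11.63 J [-29.1   7.1  41.5 118.7  -5.6  56.2 -61.8]
F tool [-4.7   1.21 -0.03] M tool [ 0.038 -1.    -0.029]
```

drive_tool --increments '[{"hand":1,"tx":0.1,"ty":0,"tz":-4,"wx":0,"wy":0,"wz":0},{"hand":1,"tx":0.1,"ty":0,"tz":-8,"wx":0,"wy":0,"wz":0},{"hand":1,"tx":0.2,"ty":0,"tz":-12,"wx":0,"wy":0,"wz":0},{"hand":1,"tx":0.2,"ty":0,"tz":-12,"wx":0,"wy":0,"wz":0},{"hand":1,"tx":0.2,"ty":0,"tz":-12,"wx":0,"wy":0,"wz":0}]'

```text
time: 6.7
tcp_pos: [0.4673, -0.1086, 0.1004]
tcp_rot: [-180.0, -0.0, 12.9]
contact_force: [-0.7, 0.1, -2.1]
opening: 0.0113
```

```bash
python3 st.py;python3 - <<'E'
from h import *
for c,b in(('scene',(190,340,220,420)),):
    s=snap(c,c+'4');a=cv2.imread(f'pics/{c}4.png')[b[0]:b[1],b[2]:b[3]];cv2.imwrite(f'pics/{c}4c.png',cv2.resize(a,None,fx=4 if c=='scene' else 3,fy=4 if c=='scene' else 3,interpolation=cv2.INTER_CUBIC))
E
```

```text
t 6.7 p [ 467.28 -108.63  100.38] rpy [-1.800e+02 -4.000e-02  1.289e+01] F [-0.71  0.14 -2.11] M [-0.244  0.888 -0.062] op 11.27 J [-29.5   5.9  41.6 118.   -4.6  57.7 -62.7]
F tool [-0.66 -0.29  2.11] M tool [-0.039 -0.92   0.062]
```

View pics/scene4c.png

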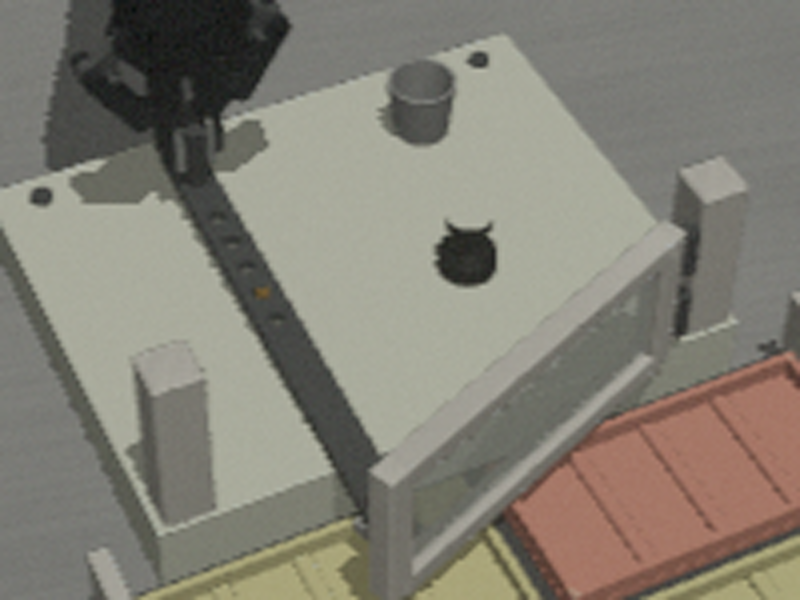

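drive_tool --increments '[{"hand":1,"tx":-0.4,"ty":0,"tz":0,"wx":0,"wy":0,"wz":0},{"hand":1,"tx":-0.8,"ty":0,"tz":0,"wx":0,"wy":0,"wz":0},{"hand":1,"tx":-0.8,"ty":0,"tz":0,"wx":0,"wy":0,"wz":0}]'

```text
time: 7.0
tcp_pos: [0.4671, -0.1086, 0.1003]
tcp_rot: [180.0, -0.1, 12.9]
contact_force: [1.9, 0.7, -3.3]
opening: 0.0111
```

```bash
python3 st.py
```

```text
t 7.0 p [ 467.15 -108.64  100.25] rpy [ 1.7998e+02 -1.2000e-01  1.2890e+01] F [ 1.89  0.7  -3.29] M [-0.062  0.326 -0.073] op 11.15 J [-29.5   5.8  41.6 118.1  -4.6  57.6 -62.7]
F tool [ 1.99 -0.26  3.29] M tool [ 0.013 -0.332  0.073]
```

```bash
cat > tilt.py <<'E'
from h import *
def tilt(name,yaw=None):
    s=snap('scene',name);t=ctrl.sense();p=t['tcp_pos'];yaw=np.radians(t['tcp_rot'][2]) if yaw is None else yaw
    d=s['range_z'];v,u=np.mgrid[:480,:640]
    P=np.stack([(u-s['cx'])/f(s)*d,(v-s['cy'])/f(s)*d,d],-1)@rot(s).T+s['origin']
    g=s['img'].astype(int).sum(2)
    q=P-p; a=q[...,0]*np.cos(yaw)+q[...,1]*np.sin(yaw); l=-q[...,0]*np.sin(yaw)+q[...,1]*np.cos(yaw)
    m=(d>0)&(a>.03)&(a<.25)&(abs(l)<.04)&(g<260)&(P[...,2]>.04)&(P[...,2]<.12)
    A=np.c_[a[m],np.ones(m.sum())];z=P[...,2][m]
    w=np.ones(len(z),bool)
    for _ in range(4):
        c=np.linalg.lstsq(A[w],z[w],rcond=None)[0];r=z-A@c;w=abs(r)<.006
    cl=np.polyfit(a[m][w],l[m][w],1)
    print('n',w.sum(),'slope fwd',c[0].round(4),'top z at a=0,.108,.28',(c[1]*1000).round(1),((c[1]+.108*c[0])*1000).round(1),((c[1]+.28*c[0])*1000).round(1),'lat slope deg',np.degrees(cl[0]).round(2),'off mm',(cl[1]*1000).round(1),'resid',r[w].std().round(4))
    b=(190,340,220,420);a=cv2.imread(f'pics/{name}.png')[b[0]:b[1],b[2]:b[3]];cv2.imwrite(f'pics/{name}c.png',cv2.resize(a,None,fx=4,fy=4,interpolation=cv2.INTER_CUBIC))
if __name__=='__main__':
    import sys;tilt(sys.argv[1])
E
python3 tilt.py scene5
```

```text
n 800 slope fwd -0.0445 top z at a=0,.108,.28 70.6 65.8 58.1 lat slope deg -0.25 off mm -2.0 resid 0.0021
```

drive_tool --increments '[{"hand":1,"tx":0.5,"ty":0,"tz":0,"wx":0,"wy":0,"wz":0},{"hand":1,"tx":0.8,"ty":0,"tz":0,"wx":0,"wy":0,"wz":0},{"hand":1,"tx":0.8,"ty":0,"tz":0,"wx":0,"wy":0.02,"wz":0},{"hand":1,"tx":0.8,"ty":0,"tz":0,"wx":0,"wy":0.04,"wz":0},{"hand":1,"tx":0.5,"ty":0,"tz":0,"wx":0,"wy":0.05,"wz":0},{"hand":1,"tx":0.5,"ty":0,"tz":0,"wx":0,"wy":0.05,"wz":0}]' --newtons 120

```text
time: 7.55
tcp_pos: [0.4656, -0.1086, 0.0993]
tcp_rot: [-179.9, -2.9, 12.8]
contact_force: [0.7, 0.2, -6.6]
opening: 0.0104
```

```bash
python3 st.py; python3 tilt.py scene6
```

```text
t 7.55 p [ 465.57 -108.63   99.31] rpy [-179.94   -2.86   12.84] F [ 0.7   0.16 -6.56] M [-0.35   1.112 -0.176] op 10.45 J [-29.5   3.4  41.7 120.2  -4.3  54.8 -62.6]
F tool [0.39 0.01 6.59] M tool [-0.103 -1.162  0.172]
n 785 slope fwd -0.001 top z at a=0,.108,.28 69.3 69.2 69.0 lat slope deg -0.07 off mm -2.6 resid 0.002
```

drive_tool --increments '[{"hand":1,"tx":0.8,"ty":0,"tz":0,"wx":0,"wy":0.0,"wz":0},{"hand":1,"tx":1.6,"ty":0,"tz":-1,"wx":0,"wy":0.0,"wz":0},{"hand":1,"tx":1.8,"ty":0,"tz":-3,"wx":0,"wy":0.005,"wz":0},{"hand":1,"tx":1.9,"ty":0,"tz":-5,"wx":0,"wy":0.01,"wz":0},{"hand":1,"tx":2,"ty":0,"tz":-7,"wx":0,"wy":0.01,"wz":0},{"hand":1,"tx":2,"ty":0,"tz":-7,"wx":0,"wy":0.01,"wz":0},{"hand":1,"tx":2,"ty":0,"tz":-7,"wx":0,"wy":0.01,"wz":0}]'

```text
time: 8.18
tcp_pos: [0.4681, -0.1083, 0.1071]
tcp_rot: [-180.0, -3.4, 12.9]
contact_force: [-5.8, -2.1, -2.6]
opening: 0.0106
```

```bash
python3 st.py; python3 tilt.py scene7
```

```text
t 8.18 p [ 468.13 -108.33  107.09] rpy [-179.99   -3.42   12.89] F [-5.76 -2.1  -2.62] M [-0.515  2.187 -0.021] op 10.58 J [-29.6   2.5  41.7 119.9  -3.8  55.2 -63. ]
F tool [-6.23  0.77  2.25] M tool [-0.016 -2.246  0.02 ]
n 790 slope fwd 0.01 top z at a=0,.108,.28 76.9 78.0 79.7 lat slope deg -0.02 off mm -2.4 resid 0.002
```

drive_tool --increments '[{"hand":1,"tx":-0.4,"ty":0,"tz":-1,"wx":0,"wy":-0.005,"wz":0},{"hand":1,"tx":-0.5,"ty":0,"tz":-2.5,"wx":0,"wy":-0.015,"wz":0},{"hand":1,"tx":-0.4,"ty":0,"tz":-4,"wx":0,"wy":-0.02,"wz":0},{"hand":1,"tx":-0.3,"ty":0,"tz":-6,"wx":0,"wy":-0.02,"wz":0},{"hand":1,"tx":-0.3,"ty":0,"tz":-6,"wx":0,"wy":-0.02,"wz":0},{"hand":1,"tx":-0.3,"ty":0,"tz":-6,"wx":0,"wy":-0.02,"wz":0}]'

```text
time: 8.73
tcp_pos: [0.468, -0.1085, 0.1132]
tcp_rot: [180.0, -2.3, 12.9]
contact_force: [-4.0, -0.7, -3.1]
opening: 0.011
```

```bash
python3 st.py; python3 tilt.py scene8
```

```text
t 8.73 p [ 468.04 -108.48  113.19] rpy [179.99  -2.33  12.88] F [-3.99 -0.67 -3.09] M [-0.397  1.491 -0.012] op 10.96 J [-29.8   2.8  41.6 118.8  -3.4  57.  -63.6]
F tool [-4.16 -0.23  2.93] M tool [-0.055 -1.542  0.009]
n 800 slope fwd -0.0075 top z at a=0,.108,.28 83.4 82.6 81.3 lat slope deg 0.03 off mm -2.7 resid 0.002
```

View pics/scene8c.png

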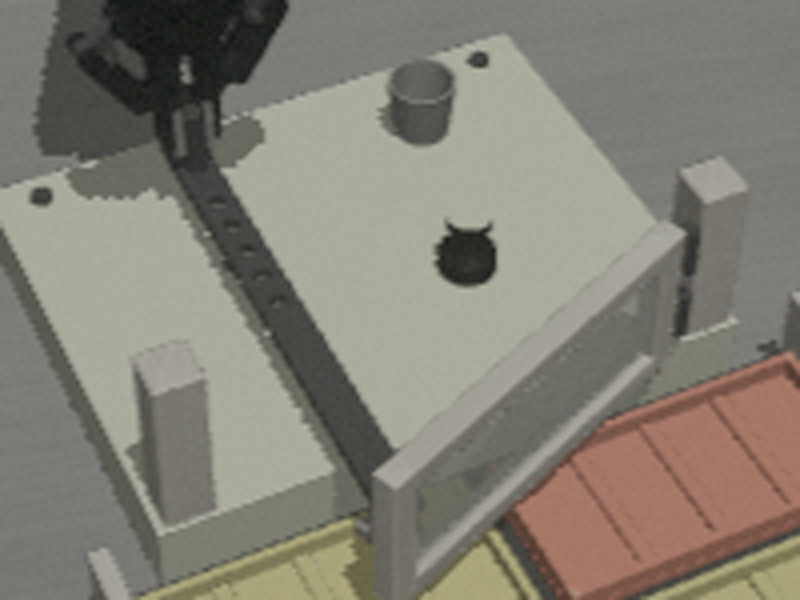

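```bash
cat > path.py <<'E'
from h import *
import sys
s=ctrl.sense()
# guard-frame geometry (mm)
H=np.array([13,130.]);E0=np.array([63,-66.]);aw=np.radians(12.7)
psi0=np.radians(192.9-12.7);u=lambda k:np.array([np.cos(k),np.sin(k)])
O0=E0-1.3*u(psi0);P=O0+171.2*u(psi0)
rotm=lambda q:np.array([[np.cos(q),-np.sin(q)],[np.sin(q),np.cos(q)]])
Ej=lambda q:H+rotm(q)@(E0-H)
qf=0.354
kf=np.arctan2(*((P-Ej(qf))[::-1]))%(2*np.pi)
ref=np.array([465.6,-109.4]) # TCP at initial contact
Rm=R.from_euler('xyz',s['tcp_rot'],degrees=True)
for i in range(0,11):
    w=i/10;q=w*qf;k=psi0+w*(kf-psi0)
    g=Ej(q)-1.3*u(k)+280*u(k);g0=O0+280*u(psi0)
    t=ref+rotm(aw)@(g-g0)
    d=np.array([*(t-s['tcp_pos'][:2]*1000),0])
    dy=np.degrees(k-psi0)+12.9-s['tcp_rot'][2]
    wv=(Rm.inv()*R.from_euler('z',dy,degrees=True)*Rm).as_rotvec()
    print(round(q,3),t.round(1),round(dy,2),'t',Rm.inv().apply(d).round(1),'w',wv.round(4))
print(np.linalg.norm(P-Ej(qf)))
E
python3 path.py
```

```text
0.0 [ 465.6 -109.4] 0.03 t [-2.5  0.4 -0.1] w [ 0.      0.     -0.0005]
0.035 [ 472.7 -109.4] 0.74 t [4.4 1.9 0.2] w [ 0.0005  0.     -0.0129]
0.071 [ 479.7 -109.2] 1.45 t [11.3  3.3  0.5] w [ 0.001   0.     -0.0252]
0.106 [ 486.7 -108.7] 2.16 t [18.2  4.4  0.7] w [ 0.0015  0.     -0.0376]
0.142 [ 493.5 -108. ] 2.87 t [25.   5.2  1. ] w [ 0.002  0.    -0.05 ]
0.177 [ 500.3 -107.1] 3.58 t [31.8  5.9  1.3] w [ 0.0025  0.     -0.0624]
0.212 [ 506.9 -106. ] 4.29 t [38.5  6.2  1.6] w [ 0.003   0.     -0.0748]
0.248 [ 513.4 -104.7] 5.0 t [45.1  6.4  1.8] w [ 0.0035  0.     -0.0872]
0.283 [ 519.8 -103.1] 5.71 t [51.7  6.3  2.1] w [ 0.0041  0.     -0.0995]
0.319 [ 526.  -101.4] 6.42 t [58.1  6.   2.4] w [ 0.0046  0.     -0.1119]
0.354 [532.2 -99.5] 7.13 t [64.5  5.5  2.6] w [ 0.0051  0.     -0.1243]
236.66179412729767
```

drive_tool --increments '[{"hand":1,"tx":0.1,"ty":0,"tz":-1,"wx":0,"wy":-0.004,"wz":0},{"hand":1,"tx":0.1,"ty":0,"tz":-2,"wx":0,"wy":-0.008,"wz":0},{"hand":1,"tx":0.1,"ty":0,"tz":-2,"wx":0,"wy":-0.008,"wz":0},{"hand":1,"tx":0.1,"ty":0,"tz":-2,"wx":0,"wy":-0.008,"wz":0}]'

```text
time: 9.12
tcp_pos: [0.468, -0.1084, 0.1151]
tcp_rot: [180.0, -1.9, 12.9]
contact_force: [-3.4, -1.0, -3.4]
opening: 0.0105
```

```bash
python3 st.py; python3 tilt.py scene9; python3 path.py
```

```text
t 9.12 p [ 467.95 -108.44  115.11] rpy [180.    -1.86  12.88] F [-3.43 -1.02 -3.38] M [-0.416  1.399 -0.093] op 10.49 J [-29.8   3.   41.6 118.4  -3.3  57.7 -63.7]
F tool [-3.68  0.23  3.27] M tool [-0.097 -1.456  0.089]
n 810 slope fwd -0.0135 top z at a=0,.108,.28 85.3 83.8 81.5 lat slope deg -0.08 off mm -2.4 resid 0.0021
0.0 [ 465.6 -109.4] 0.03 t [-2.5  0.4 -0.1] w [ 0.      0.     -0.0004]
0.035 [ 472.7 -109.4] 0.74 t [4.5 2.  0.1] w [ 0.0004  0.     -0.0128]
0.071 [ 479.7 -109.2] 1.45 t [11.4  3.3  0.4] w [ 0.0008  0.     -0.0252]
0.106 [ 486.7 -108.7] 2.16 t [18.2  4.4  0.6] w [ 0.0012  0.     -0.0376]
0.142 [ 493.5 -108. ] 2.87 t [25.1  5.3  0.8] w [ 0.0016  0.     -0.05  ]
0.177 [ 500.3 -107.1] 3.58 t [31.8  5.9  1. ] w [ 0.002   0.     -0.0624]
0.212 [ 506.9 -106. ] 4.29 t [38.5  6.3  1.2] w [ 0.0024  0.     -0.0748]
0.248 [ 513.4 -104.7] 5.0 t [45.2  6.4  1.5] w [ 0.0028  0.     -0.0872]
0.283 [ 519.8 -103.1] 5.71 t [51.7  6.4  1.7] w [ 0.0032  0.     -0.0996]
0.319 [ 526.  -101.4] 6.42 t [58.2  6.1  1.9] w [ 0.0036  0.     -0.1119]
0.354 [532.2 -99.5] 7.13 t [64.6  5.6  2.1] w [ 0.004   0.     -0.1243]
236.66179412729767
```

drive_tool --increments '[{"hand":1,"tx":1,"ty":0.5,"tz":0,"wx":0,"wy":0,"wz":-0.004},{"hand":1,"tx":4.5,"ty":2,"tz":0.1,"wx":0,"wy":0,"wz":-0.013},{"hand":1,"tx":8,"ty":2.7,"tz":0.2,"wx":0,"wy":0,"wz":-0.019},{"hand":1,"tx":11.4,"ty":3.3,"tz":0.4,"wx":0.001,"wy":0,"wz":-0.025},{"hand":1,"tx":15,"ty":3.9,"tz":0.5,"wx":0.001,"wy":0,"wz":-0.031},{"hand":1,"tx":18.2,"ty":4.4,"tz":0.6,"wx":0.001,"wy":0,"wz":-0.038},{"hand":1,"tx":21.6,"ty":4.9,"tz":0.7,"wx":0.001,"wy":0,"wz":-0.044},{"hand":1,"tx":25,"ty":5.3,"tz":0.8,"wx":0.002,"wy":0,"wz":-0.05},{"hand":1,"tx":28.4,"ty":5.6,"tz":0.9,"wx":0.002,"wy":0,"wz":-0.056},{"hand":1,"tx":31.8,"ty":5.9,"tz":1,"wx":0.002,"wy":0,"wz":-0.062},{"hand":1,"tx":31.8,"ty":5.9,"tz":1,"wx":0.002,"wy":0,"wz":-0.062},{"hand":1,"tx":31.8,"ty":5.9,"tz":1,"wx":0.002,"wy":0,"wz":-0.062}]'

```text
time: 10.17
tcp_pos: [0.5003, -0.1075, 0.115]
tcp_rot: [180.0, -1.8, 16.4]
contact_force: [-3.4, -1.7, -3.2]
opening: 0.0104
```

```bash
python3 st.py; python3 tilt.py scene10; python3 path.py | tail -6
```

```text
t 10.17 p [ 500.26 -107.5   114.95] rpy [179.97  -1.84  16.42] F [-3.39 -1.75 -3.16] M [-0.618  1.359 -0.202] op 10.37 J [-28.7   8.   41.2 114.3  -7.2  58.2 -57.7]
F tool [-3.85  0.72  3.04] M tool [-0.215 -1.478  0.194]
n 847 slope fwd -0.0119 top z at a=0,.108,.28 84.8 83.5 81.5 lat slope deg -0.2 off mm -2.4 resid 0.0021
0.212 [ 506.9 -106. ] 0.75 t [6.9 0.5 0.2] w [ 0.0004  0.     -0.0131]
0.248 [ 513.4 -104.7] 1.46 t [13.5  1.1  0.4] w [ 0.0008  0.     -0.0255]
0.283 [ 519.8 -103.1] 2.17 t [20.   1.4  0.6] w [ 0.0012  0.     -0.0379]
0.319 [ 526.  -101.4] 2.88 t [26.5  1.5  0.9] w [ 0.0016  0.     -0.0503]
0.354 [532.2 -99.5] 3.59 t [32.9  1.4  1.1] w [ 0.002   0.     -0.0626]
236.66179412729767
```

View pics/scene10c.png

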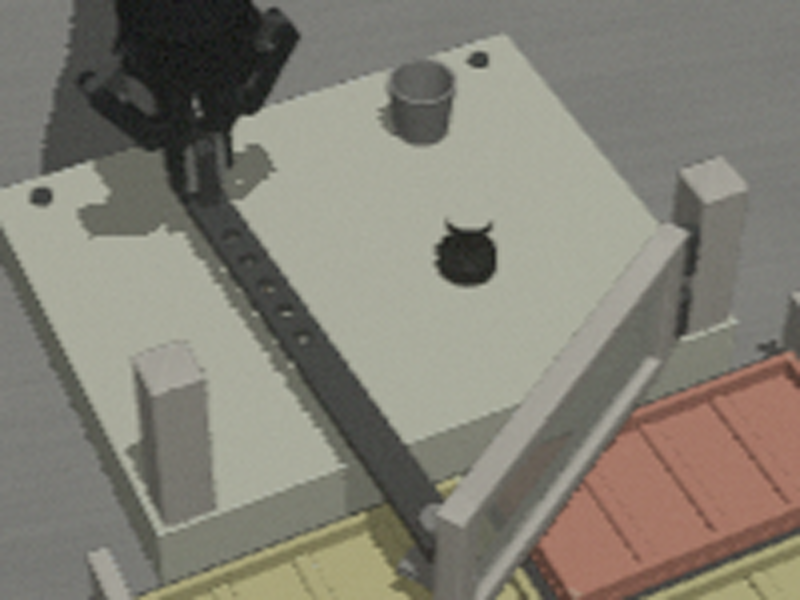

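drive_tool --increments '[{"hand":1,"tx":3.4,"ty":0.2,"tz":0.1,"wx":0,"wy":0,"wz":-0.0065},{"hand":1,"tx":6.9,"ty":0.5,"tz":0.2,"wx":0,"wy":0,"wz":-0.013},{"hand":1,"tx":10.2,"ty":0.8,"tz":0.3,"wx":0.001,"wy":0,"wz":-0.019},{"hand":1,"tx":13.5,"ty":1.1,"tz":0.4,"wx":0.001,"wy":0,"wz":-0.0255},{"hand":1,"tx":16.8,"ty":1.3,"tz":0.5,"wx":0.001,"wy":0,"wz":-0.032},{"hand":1,"tx":20,"ty":1.4,"tz":0.6,"wx":0.001,"wy":0,"wz":-0.038},{"hand":1,"tx":23.3,"ty":1.5,"tz":0.7,"wx":0.002,"wy":0,"wz":-0.044},{"hand":1,"tx":26.5,"ty":1.5,"tz":0.9,"wx":0.002,"wy":0,"wz":-0.05},{"hand":1,"tx":30,"ty":1.5,"tz":1,"wx":0.002,"wy":0,"wz":-0.056},{"hand":1,"tx":32.9,"ty":1.4,"tz":1.1,"wx":0.002,"wy":0,"wz":-0.0626},{"hand":1,"tx":32.9,"ty":1.4,"tz":1.1,"wx":0.002,"wy":0,"wz":-0.0626},{"hand":1,"tx":32.9,"ty":1.4,"tz":1.1,"wx":0.002,"wy":0,"wz":-0.0626}]'

```text
time: 11.22
tcp_pos: [0.5321, -0.0999, 0.115]
tcp_rot: [180.0, -1.8, 20.0]
contact_force: [-3.7, -3.4, -2.3]
opening: 0.0103
```

```bash
python3 st.py; python3 tilt.py scene11; python3 path.py | tail -2
python3 - <<'E'
from h import *
s=snap('top','top11');b=(130,330,240,440);a=cv2.imread('pics/top11.png')[b[0]:b[1],b[2]:b[3]];cv2.imwrite('pics/top11c.png',cv2.resize(a,None,fx=3,fy=3,interpolation=cv2.INTER_CUBIC))
E
```

```text
t 11.22 p [532.08 -99.86 114.95] rpy [179.95  -1.83  19.98] F [-3.68 -3.37 -2.28] M [-0.813  1.368 -0.342] op 10.27 J [-27.7  12.2  40.1 110.3 -10.2  59.  -53.2]
F tool [-4.68  1.91  2.13] M tool [-0.308 -1.564  0.331]
n 896 slope fwd -0.013 top z at a=0,.108,.28 85.1 83.7 81.4 lat slope deg -0.26 off mm -3.0 resid 0.002
0.354 [532.2 -99.5] 0.03 t [ 0.2 -0.3  0. ] w [ 0.      0.     -0.0005]
236.66179412729767
```

View pics/scene11c.png

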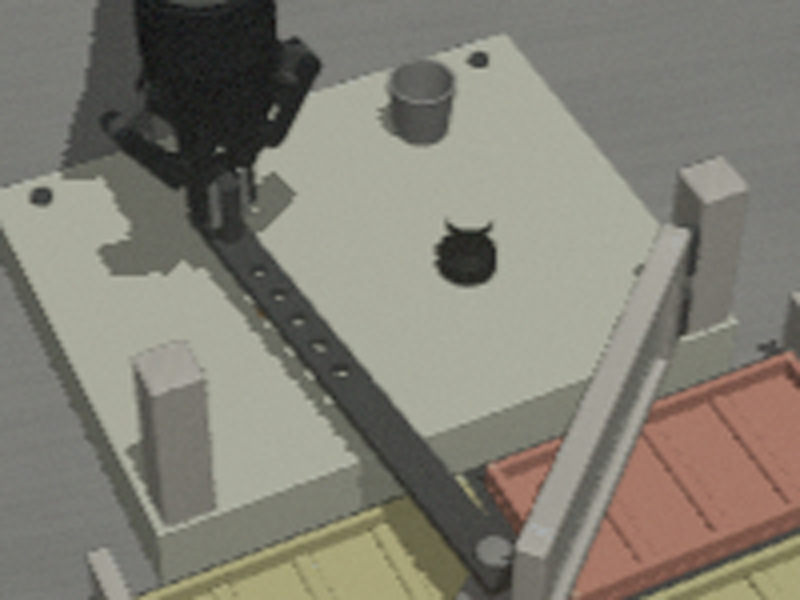

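View pics/top11c.png

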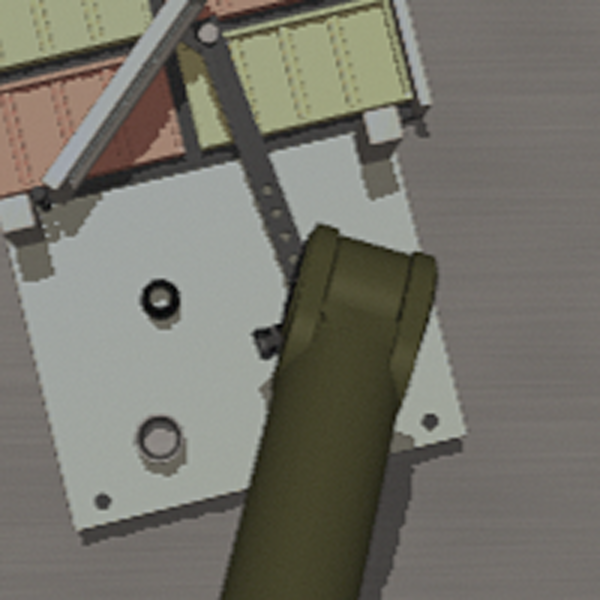

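drive_tool --increments '[{"hand":1,"tx":0,"ty":0,"tz":1,"wx":0,"wy":0,"wz":0.003},{"hand":1,"tx":0,"ty":0,"tz":2,"wx":0,"wy":0.003,"wz":0.006},{"hand":1,"tx":0,"ty":0,"tz":2.5,"wx":0,"wy":0.006,"wz":0.006},{"hand":1,"tx":0,"ty":0,"tz":2.5,"wx":0,"wy":0.006,"wz":0.006}]'

```text
time: 11.65
tcp_pos: [0.532, -0.0992, 0.1125]
tcp_rot: [-180.0, -2.2, 19.7]
contact_force: [-5.7, -2.3, -1.0]
opening: 0.0105
```

```bash
python3 st.py; python3 tilt.py scene12; python3 path.py | tail -2
```

```text
t 11.65 p [531.96 -99.21 112.46] rpy [-179.98   -2.19   19.68] F [-5.74 -2.31 -1.01] M [-0.624  1.337 -0.169] op 10.53 J [-27.6  12.2  40.1 110.7 -10.5  58.4 -53.2]
F tool [-6.22  0.24  0.77] M tool [-0.143 -1.469  0.164]
n 895 slope fwd -0.0065 top z at a=0,.108,.28 82.9 82.2 81.1 lat slope deg -0.12 off mm -2.8 resid 0.0021
0.354 [532.2 -99.5] 0.31 t [0.  0.3 0. ] w [ 0.0002 -0.     -0.0055]
236.66179412729767
```

drive_tool --increments '[{"hand":1,"tx":0,"ty":0.1,"tz":1,"wx":0,"wy":0,"wz":0.0},{"hand":1,"tx":0,"ty":0.2,"tz":2,"wx":0,"wy":0.0,"wz":0.0},{"hand":1,"tx":0,"ty":0.2,"tz":2.5,"wx":0,"wy":0.0,"wz":0.0},{"hand":1,"tx":0,"ty":0.2,"tz":2.5,"wx":0,"wy":0.0,"wz":0.0}]'

```text
time: 12.03
tcp_pos: [0.5327, -0.0991, 0.1104]
tcp_rot: [-180.0, -2.3, 19.7]
contact_force: [-5.6, -2.4, 0.7]
opening: 0.0106
```

```bash
python3 st.py; python3 tilt.py scene13
```

```text
t 12.03 p [532.73 -99.07 110.41] rpy [-179.99   -2.26   19.71] F [-5.62 -2.39  0.73] M [-0.34   1.024 -0.005] op 10.55 J [-27.5  12.4  40.  110.8 -10.8  58.2 -53. ]
F tool [-6.06  0.35 -0.97] M tool [ 0.025 -1.078  0.007]
n 894 slope fwd 0.003 top z at a=0,.108,.28 80.4 80.8 81.3 lat slope deg -0.11 off mm -2.6 resid 0.002
```

drive_tool --increments '[{"hand":1,"tx":0,"ty":0,"tz":0.5,"wx":0,"wy":0,"wz":0.0},{"hand":1,"tx":0,"ty":0,"tz":1,"wx":0,"wy":0.0,"wz":0.0},{"hand":1,"tx":0,"ty":0,"tz":1,"wx":0,"wy":0.0,"wz":0.0},{"hand":1,"tx":0,"ty":0,"tz":1,"wx":0,"wy":0.0,"wz":0.0}]'

```text
time: 12.42
tcp_pos: [0.5331, -0.099, 0.1097]
tcp_rot: [-180.0, -2.3, 19.7]
contact_force: [-5.0, -2.2, -0.1]
opening: 0.0105
```

```bash
python3 st.py
```

```text
t 12.42 p [533.07 -98.96 109.69] rpy [-179.99   -2.3    19.73] F [-5.   -2.2  -0.09] M [-0.266  0.929  0.06 ] op 10.47 J [-27.5  12.5  40.  110.8 -10.8  58.  -53. ]
F tool [-5.45  0.38 -0.13] M tool [ 0.066 -0.964 -0.058]
```

drive_tool --increments '[{"hand":1,"tx":-0.4,"ty":0.1,"tz":0,"wx":0,"wy":-0.008,"wz":0.0},{"hand":1,"tx":-0.8,"ty":0.2,"tz":0,"wx":0,"wy":-0.016,"wz":0.0},{"hand":1,"tx":-0.9,"ty":0.2,"tz":0,"wx":0,"wy":-0.024,"wz":0.0},{"hand":1,"tx":-0.9,"ty":0.2,"tz":0,"wx":0,"wy":-0.024,"wz":0.0},{"hand":1,"tx":-0.9,"ty":0.2,"tz":0,"wx":0,"wy":-0.024,"wz":0.0}]'

```text
time: 12.83
tcp_pos: [0.5328, -0.0994, 0.1099]
tcp_rot: [180.0, -1.0, 19.7]
contact_force: [-4.3, -1.9, 0.8]
opening: 0.0104
```

```bash
python3 st.py; python3 tilt.py scene14; python3 path.py | tail -2
```

```text
t 12.83 p [532.84 -99.38 109.9 ] rpy [179.98  -0.98  19.73] F [-4.28 -1.94  0.79] M [-0.263  0.799  0.015] op 10.4 J [-27.6  13.4  40.  109.9 -10.5  59.3 -53.4]
F tool [-4.67  0.39 -0.87] M tool [ 0.022 -0.841 -0.015]
n 906 slope fwd -0.0184 top z at a=0,.108,.28 80.2 78.2 75.0 lat slope deg 0.08 off mm -2.9 resid 0.0021
0.354 [532.2 -99.5] 0.28 t [-0.6 -0.1 -0. ] w [ 0.0001  0.     -0.0048]
236.66179412729767
```

drive_tool --increments '[{"hand":1,"tx":0,"ty":0,"tz":0.5,"wx":0,"wy":0,"wz":0.0},{"hand":1,"tx":0,"ty":0,"tz":1,"wx":0,"wy":0.0,"wz":0.0},{"hand":1,"tx":0,"ty":0,"tz":1.5,"wx":0,"wy":0.0,"wz":0.0},{"hand":1,"tx":0,"ty":0,"tz":1.5,"wx":0,"wy":0.0,"wz":0.0}]'

```text
time: 13.22
tcp_pos: [0.5329, -0.0994, 0.1085]
tcp_rot: [180.0, -1.0, 19.7]
contact_force: [-5.9, -1.6, 1.9]
opening: 0.0102
```

```bash
python3 st.py; python3 tilt.py scene15
```

```text
t 13.22 p [532.92 -99.35 108.53] rpy [179.99  -1.01  19.73] F [-5.88 -1.59  1.9 ] M [-0.116  0.584  0.112] op 10.25 J [-27.5  13.5  40.  110.  -10.6  59.2 -53.3]
F tool [-6.04 -0.49 -2.01] M tool [ 0.09  -0.589 -0.11 ]
n 899 slope fwd -0.0122 top z at a=0,.108,.28 78.6 77.3 75.2 lat slope deg 0.09 off mm -3.0 resid 0.0021
```

drive_tool --increments '[{"hand":1,"tx":0,"ty":0,"tz":0.5,"wx":0,"wy":-0.005,"wz":0.0},{"hand":1,"tx":0,"ty":0,"tz":1,"wx":0,"wy":-0.01,"wz":0.0},{"hand":1,"tx":0,"ty":0,"tz":1,"wx":0,"wy":-0.01,"wz":0.0},{"hand":1,"tx":0,"ty":0,"tz":1,"wx":0,"wy":-0.01,"wz":0.0}]'

```text
time: 13.6
tcp_pos: [0.5331, -0.0993, 0.1076]
tcp_rot: [180.0, -0.5, 19.7]
contact_force: [-4.3, -1.9, 2.3]
opening: 0.0101
```

```bash
python3 st.py; python3 tilt.py scene16
```

```text
t 13.6 p [533.15 -99.3  107.63] rpy [179.98  -0.45  19.73] F [-4.33 -1.9   2.33] M [-0.138  0.577  0.088] op 10.05 J [-27.5  14.   39.9 109.6 -10.6  59.6 -53.4]
F tool [-4.7   0.32 -2.37] M tool [ 0.066 -0.59  -0.087]
n 898 slope fwd -0.0224 top z at a=0,.108,.28 77.6 75.2 71.3 lat slope deg 0.13 off mm -3.0 resid 0.0021
```

View pics/scene16c.png

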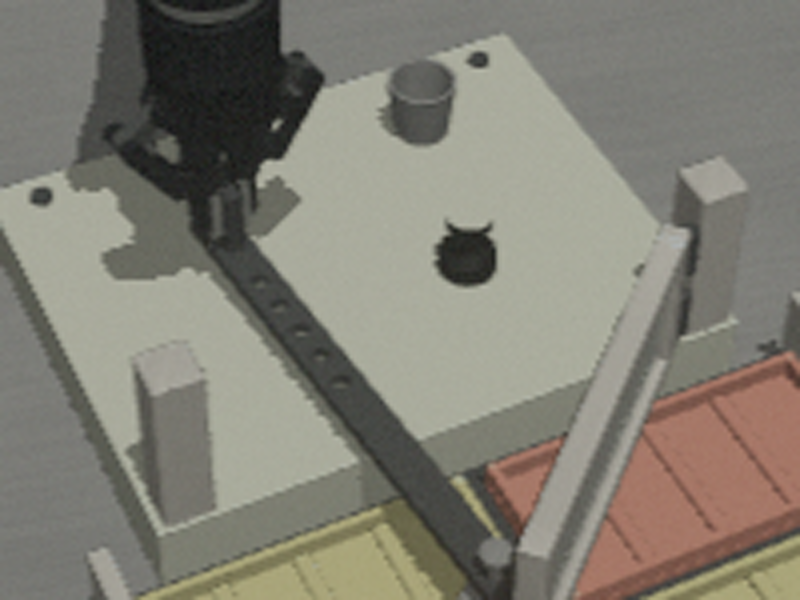

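drive_tool --increments '[{"hand":1,"tx":0,"ty":0,"tz":0.5,"wx":0,"wy":0,"wz":0.0},{"hand":1,"tx":0,"ty":0,"tz":1,"wx":0,"wy":0,"wz":0.0},{"hand":1,"tx":0,"ty":0,"tz":1,"wx":0,"wy":0,"wz":0.0},{"hand":1,"tx":0,"ty":0,"tz":1,"wx":0,"wy":0,"wz":0.0}]'

```text
time: 13.98
tcp_pos: [0.5328, -0.0992, 0.1063]
tcp_rot: [180.0, -0.4, 19.7]
contact_force: [-3.9, -2.0, 1.9]
opening: 0.0105
```

```bash
python3 st.py; python3 tilt.py scene17
```

```text
t 13.98 p [532.84 -99.23 106.35] rpy [180.    -0.41  19.72] F [-3.91 -1.97  1.93] M [-0.166  0.637 -0.045] op 10.55 J [-27.5  14.   39.9 109.7 -10.6  59.5 -53.4]
F tool [-4.33  0.54 -1.96] M tool [ 0.058 -0.655  0.046]
n 907 slope fwd -0.0284 top z at a=0,.108,.28 76.5 73.4 68.5 lat slope deg 0.14 off mm -3.2 resid 0.0021
```

drive_tool --increments '[{"hand":1,"tx":0,"ty":0,"tz":0.8,"wx":0,"wy":0,"wz":0.0},{"hand":1,"tx":0,"ty":0,"tz":1.6,"wx":0,"wy":0,"wz":0.0},{"hand":1,"tx":0,"ty":0,"tz":2.4,"wx":0,"wy":0,"wz":0.0},{"hand":1,"tx":0,"ty":0,"tz":2.4,"wx":0,"wy":0,"wz":0.0}]'

```text
time: 14.37
tcp_pos: [0.5325, -0.0993, 0.1034]
tcp_rot: [-180.0, -0.4, 19.7]
contact_force: [-3.7, -0.3, 2.4]
opening: 0.0107
```

```bash
python3 st.py; python3 tilt.py scene18
```

```text
t 14.37 p [532.52 -99.26 103.42] rpy [-180.     -0.35   19.69] F [-3.68 -0.28  2.42] M [ 0.257  0.045 -0.047] op 10.67 J [-27.4  14.3  39.8 109.8 -10.8  59.2 -53.3]
F tool [-3.54 -0.98 -2.45] M tool [0.257 0.044 0.048]
n 914 slope fwd -0.0224 top z at a=0,.108,.28 73.2 70.8 67.0 lat slope deg 0.15 off mm -3.1 resid 0.0021
```

View pics/scene18c.png

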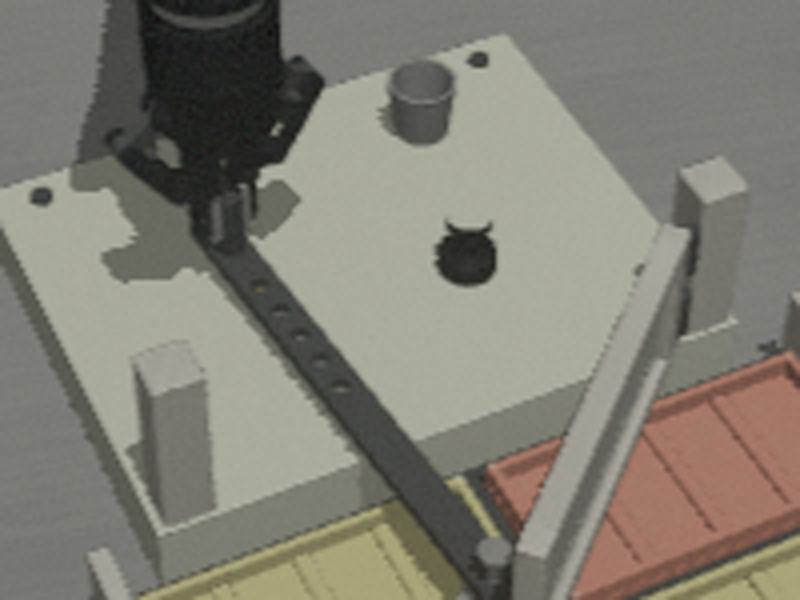

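Brass now shows in the last hole, at about (260,288) in the crop, so the pin tip is engaged. I'll keep lowering and watch the forces.

drive_tool --increments '[{"hand":1,"tx":0,"ty":0,"tz":1,"wx":0,"wy":0,"wz":0.0},{"hand":1,"tx":0,"ty":0,"tz":2,"wx":0,"wy":0,"wz":0.0},{"hand":1,"tx":-0.1,"ty":0,"tz":3,"wx":0,"wy":0,"wz":0.0},{"hand":1,"tx":-0.1,"ty":0,"tz":4,"wx":0,"wy":0,"wz":0.0},{"hand":1,"tx":-0.1,"ty":0,"tz":4,"wx":0,"wy":0,"wz":0.0}]'

```text
time: 14.83
tcp_pos: [0.5323, -0.0993, 0.0992]
tcp_rot: [-180.0, -0.3, 19.7]
contact_force: [-1.4, 1.9, 4.1]
opening: 0.0106
```

```bash
python3 st.py; python3 tilt.py scene19
```

```text
t 14.83 p [532.29 -99.29  99.22] rpy [-179.99   -0.33   19.69] F [-1.42  1.9   4.14] M [ 0.601 -0.514 -0.059] op 10.58 J [-27.3  14.6  39.7 110.  -11.1  58.8 -53. ]
F tool [-0.67 -2.27 -4.14] M tool [0.392 0.686 0.062]
n 899 slope fwd -0.0219 top z at a=0,.108,.28 69.5 67.2 63.4 lat slope deg 0.1 off mm -2.9 resid 0.002
```

drive_tool --increments '[{"hand":1,"tx":0.3,"ty":-0.3,"tz":0,"wx":0,"wy":0,"wz":0.0},{"hand":1,"tx":0.5,"ty":-0.5,"tz":1,"wx":0,"wy":0,"wz":0.0},{"hand":1,"tx":0.5,"ty":-0.5,"tz":2,"wx":0,"wy":0,"wz":0.0},{"hand":1,"tx":0.5,"ty":-0.5,"tz":3,"wx":0,"wy":0,"wz":0.0},{"hand":1,"tx":0.5,"ty":-0.5,"tz":4,"wx":0,"wy":0,"wz":0.0},{"hand":1,"tx":0.5,"ty":-0.5,"tz":4,"wx":0,"wy":0,"wz":0.0}]'

```text
time: 15.38
tcp_pos: [0.5322, -0.0991, 0.095]
tcp_rot: [180.0, -0.3, 19.7]
contact_force: [-0.5, 0.8, 4.1]
opening: 0.0109
```

```bash
python3 st.py; python3 tilt.py scene20
```

```text
t 15.38 p [532.17 -99.07  95.02] rpy [180.    -0.27  19.67] F [-0.52  0.78  4.14] M [ 0.447 -0.635 -0.112] op 10.9 J [-27.2  15.   39.6 110.2 -11.3  58.4 -52.9]
F tool [-0.21 -0.91 -4.14] M tool [0.207 0.749 0.113]
n 894 slope fwd -0.0244 top z at a=0,.108,.28 65.4 62.8 58.6 lat slope deg -0.02 off mm -2.9 resid 0.0021
```

drive_tool --increments '[{"hand":1,"tx":0.2,"ty":-0.2,"tz":1,"wx":0,"wy":0.004,"wz":0.0},{"hand":1,"tx":0.2,"ty":-0.2,"tz":2,"wx":0,"wy":0.008,"wz":0.0},{"hand":1,"tx":0.1,"ty":-0.2,"tz":3,"wx":0,"wy":0.011,"wz":0.0},{"hand":1,"tx":0,"ty":-0.2,"tz":4,"wx":0,"wy":0.015,"wz":0.0},{"hand":1,"tx":0,"ty":-0.2,"tz":4,"wx":0,"wy":0.015,"wz":0.0}]'

```text
time: 15.85
tcp_pos: [0.5316, -0.0991, 0.0908]
tcp_rot: [-180.0, -1.1, 19.7]
contact_force: [-1.3, 0.1, 3.5]
opening: 0.0104
```

```bash
python3 st.py; python3 tilt.py scene21
```

```text
t 15.85 p [531.58 -99.09  90.82] rpy [-179.99   -1.11   19.66] F [-1.29  0.1   3.49] M [ 0.225 -0.532 -0.161] op 10.4 J [-27.   14.7  39.6 111.1 -11.8  57.1 -52.4]
F tool [-1.12 -0.53 -3.52] M tool [0.029 0.577 0.162]
n 858 slope fwd -0.0093 top z at a=0,.108,.28 61.2 60.2 58.6 lat slope deg -0.06 off mm -2.7 resid 0.0021
```

drive_tool --increments '[{"hand":1,"tx":0.1,"ty":0,"tz":1,"wx":0,"wy":0.003,"wz":0.0},{"hand":1,"tx":0.1,"ty":0,"tz":2,"wx":0,"wy":0.006,"wz":0.0},{"hand":1,"tx":0.1,"ty":0,"tz":3,"wx":0,"wy":0.009,"wz":0.0},{"hand":1,"tx":0.1,"ty":0,"tz":3,"wx":0,"wy":0.009,"wz":0.0},{"hand":1,"tx":0.1,"ty":0,"tz":3,"wx":0,"wy":0.009,"wz":0.0}]'

```text
time: 16.32
tcp_pos: [0.5314, -0.0991, 0.0876]
tcp_rot: [-180.0, -1.5, 19.7]
contact_force: [-2.9, -1.7, 1.6]
opening: 0.0104
```

```bash
python3 st.py; python3 tilt.py scene22
```

```text
t 16.32 p [531.37 -99.08  87.61] rpy [-179.98   -1.55   19.66] F [-2.93 -1.68  1.64] M [ 0.031 -0.165 -0.171] op 10.41 J [-26.9  14.6  39.5 111.6 -12.1  56.3 -52.1]
F tool [-3.28  0.59 -1.73] M tool [-0.031  0.166  0.17 ]
n 859 slope fwd -0.0031 top z at a=0,.108,.28 58.0 57.6 57.1 lat slope deg -0.09 off mm -2.7 resid 0.0021
```

View pics/scene22c.png

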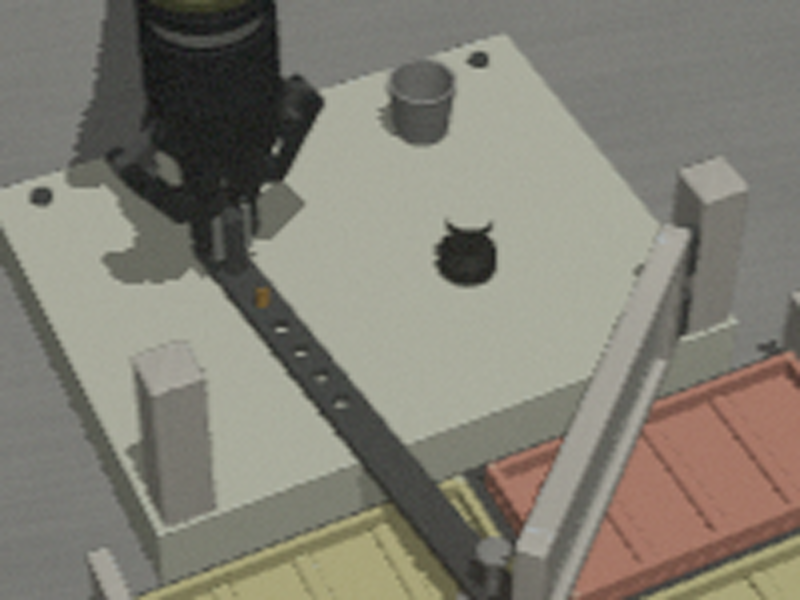

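drive_tool --increments '[{"hand":1,"tx":-0.2,"ty":0,"tz":0.6,"wx":0,"wy":0.002,"wz":0.0},{"hand":1,"tx":-0.5,"ty":0.1,"tz":1.2,"wx":0,"wy":0.003,"wz":0.0},{"hand":1,"tx":-0.7,"ty":0.1,"tz":1.2,"wx":0,"wy":0.003,"wz":0.0},{"hand":1,"tx":-0.7,"ty":0.1,"tz":1.2,"wx":0,"wy":0.003,"wz":0.0}]' --newtons 80

```text
time: 16.7
tcp_pos: [0.5313, -0.0991, 0.0867]
tcp_rot: [-180.0, -1.8, 19.7]
contact_force: [-2.5, -0.6, 2.1]
opening: 0.0106
```

```bash
python3 st.py; python3 tilt.py scene23
```

```text
t 16.7 p [531.3  -99.11  86.72] rpy [-179.99   -1.78   19.68] F [-2.52 -0.6   2.1 ] M [-0.001 -0.176 -0.197] op 10.57 J [-26.8  14.5  39.5 111.8 -12.2  56.  -51.9]
F tool [-2.51 -0.28 -2.18] M tool [-0.066  0.165  0.195]
n 860 slope fwd 0.0003 top z at a=0,.108,.28 57.0 57.1 57.1 lat slope deg -0.09 off mm -2.7 resid 0.002
```

drive_tool --increments '[{"hand":0.85,"tx":-0.4,"ty":0,"tz":0.2,"wx":0,"wy":0,"wz":0.0},{"hand":0.8,"tx":-0.4,"ty":0,"tz":0.2,"wx":0,"wy":0,"wz":0.0},{"hand":0.7,"tx":-0.4,"ty":0,"tz":0,"wx":0,"wy":0,"wz":0.0},{"hand":0.5,"tx":-0.4,"ty":0,"tz":0,"wx":0,"wy":0,"wz":0.0},{"hand":0.4,"tx":-0.4,"ty":0,"tz":0,"wx":0,"wy":0,"wz":0.0},{"hand":0.4,"tx":-0.4,"ty":0,"tz":0,"wx":0,"wy":0,"wz":0.0}]' --newtons 20

```text
time: 17.25
tcp_pos: [0.531, -0.0992, 0.0868]
tcp_rot: [-180.0, -1.8, 19.7]
contact_force: [-1.0, 0.1, -0.6]
opening: 0.0512
```

```bash
python3 st.py; python3 tilt.py scene24
```

```text
t 17.25 p [531.   -99.19  86.77] rpy [-179.99   -1.78   19.7 ] F [-1.02  0.13 -0.55] M [-0.029 -0.026  0.005] op 51.22 J [-26.8  14.5  39.5 111.8 -12.2  56.  -51.9]
F tool [-0.93 -0.46  0.52] M tool [-0.035  0.015 -0.006]
n 859 slope fwd 0.0028 top z at a=0,.108,.28 56.8 57.1 57.5 lat slope deg -0.19 off mm -2.4 resid 0.0021
```

View pics/scene24c.png

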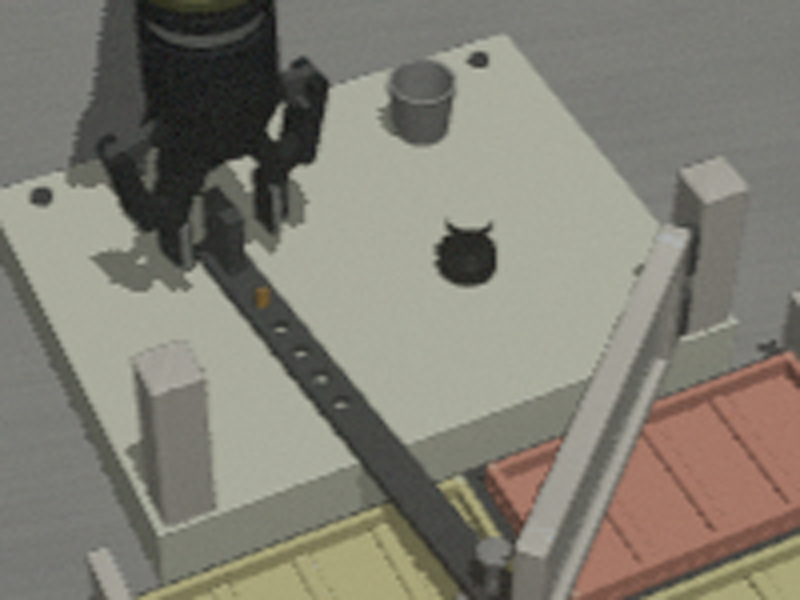

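The gripper has let go. The bar is flat and the pin stands through the last hole at (263,298) in the crop. Now I retreat straight up.

drive_tool --increments '[{"hand":0.4,"tx":0.3,"ty":0,"tz":-10,"wx":0,"wy":0,"wz":0.0},{"hand":0.4,"tx":0.8,"ty":0,"tz":-25,"wx":0,"wy":0,"wz":0.0},{"hand":0.4,"tx":1.5,"ty":0,"tz":-50,"wx":0,"wy":0,"wz":0.0},{"hand":0.4,"tx":2,"ty":0,"tz":-75,"wx":0,"wy":0,"wz":0.0},{"hand":0.4,"tx":3,"ty":0,"tz":-100,"wx":0,"wy":0,"wz":0.0},{"hand":0.4,"tx":3,"ty":0,"tz":-120,"wx":0,"wy":0,"wz":0.0},{"hand":0.4,"tx":3,"ty":0,"tz":-120,"wx":0,"wy":0,"wz":0.0},{"hand":0.4,"tx":3,"ty":0,"tz":-120,"wx":0,"wy":0,"wz":0.0},{"hand":0.4,"tx":3,"ty":0,"tz":-120,"wx":0,"wy":0,"wz":0.0}]'

```text
time: 18.05
tcp_pos: [0.5299, -0.0995, 0.2066]
tcp_rot: [-180.0, -1.8, 19.7]
contact_force: [0.3, -0.0, 0.0]
opening: 0.0512
```

```bash
python3 st.py; python3 tilt.py scene25
```

```text
t 18.05 p [529.88 -99.46 206.64] rpy [-179.96   -1.76   19.68] F [ 0.3  -0.04  0.03] M [ 0.008  0.001 -0.058] op 51.17 J [-29.9   5.7  41.  104.8  -5.   69.4 -57.8]
F tool [ 0.27  0.13 -0.02] M tool [0.006 0.002 0.058]
n 846 slope fwd 0.0003 top z at a=0,.108,.28 57.2 57.3 57.3 lat slope deg -0.08 off mm -3.1 resid 0.002
```

View pics/scene25.png

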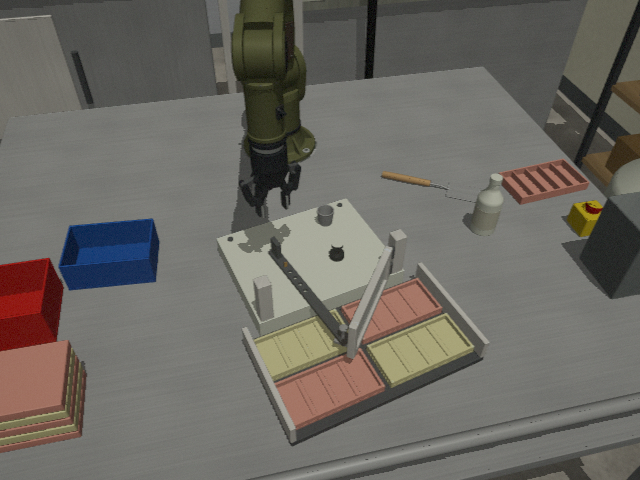

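View pics/scene25c.png

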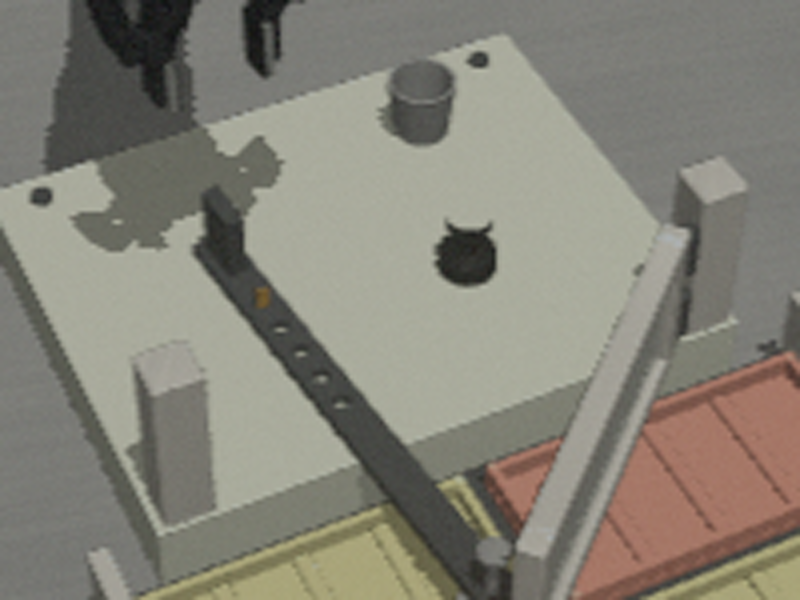

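The pin stands through the last hole at (263,298), the bar is flat (slope 0.0003) and the flap is wide open. The cup and knob stand where they were and nothing is touched, so I'm handing in.

```bash
python3 -c "
from cell import ctrl
print(ctrl.finish_job())"
```

```text
the job is handed in; nothing more can be done
None
```

The stay bar now sits on the pin in its last hole, the flap is at its widest setting, and the job was handed in at about 18 s of the 72 s allowed. The hand-in reports no verdict, so success rests on my own checks.

I gripped the bar by its handle and lifted it off the pin, which was in the 172 mm hole. I pushed it about 67 mm forward while turning it about 7°, then lowered the last hole over the pin and let go.

**Last checks:**
- **Bar:** the picture shows the pin standing through the last hole, and the depth camera puts the bar flat on the sill with a slope of 0.0003 rad.
- **Flap:** by my geometry it is about 0.35 rad further open than at the start. I did not measure the angle directly.
- **Robot:** the gripper is about 12 cm above the bar, and the wrist force reads 0.3 N.
- **Other things:** the cup, knob, bottle, scraper and bin look unmoved in the picture.

**What did not go as planned:**
- **Lift:** at 80 N grip the bar turned in the fingers, so it tilted about 2.5° with the eye still down. I gripped at 120 N, levelled it and carried on.
- **Lowering:** the eye stuck a little on its pivot, so the last stretch was done in small steps. The wrist force read at the end of each move there stayed under about 7 N.
- **Pin force:** I could not measure the force between bar and pin directly, only infer it from the wrist force. The highest wrist reading with the bar on the pin was about 12 N, mostly straight down, while I was gripping the handle.

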